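Crank the lazy susan's lock free and bring the turntable round

ROBOT

A 7-joint arm with a two-finger parallel gripper is mounted at the origin on the work surface. World frame = base frame: x ahead of the robot, y to its left, z up, the work surface at z = 0. Lengths are in m, angles in rad, forces in N, time in s.
With the tool pointing down it reaches from about 0.4 to 0.85 m from the base axis. Payload 4.5 kg.
Tool frame: the origin (TCP) lies between the finger pads; the fingertips stand r.tip_reach ahead of it and the grasp point (between the pads) lies 11 mm behind it (r.tip_reach is the distance from the TCP to the fingertips, in m); z points along the fingers, y is the line along which they close (so a half turn about z gives the same grasp; the last joint's range is limited). The gripper opens to 88 mm and grips with 3 to 60 N. Pads are 18 mm wide; open, the fingers measure 123 mm over their backs; the gripper's body (75 mm by 187 mm) begins 45 mm behind the grasp point.
Start: joints at [1.236, 0.689, -0.195, 1.565, 0.157, 0.902, -0.215], TCP at [0.225, -0.583, 0.223] pointing down, gripper open.
Joint ranges: [-3.01, 3.01], [-0.46, 2.08], [-1.47, 1.51], [0.13, 2.56], [-1, 4.14], [0.04, 2.09], [-2.66, 2.66]. Speed limits (rad/s): [2.57, 2.57, 3.14, 3.14, 3.14, 3.14, 3.14].

INTERFACE

Orientations are given as a unit quaternion [x, y, z, w].
In Python, from plant import r, vision, workorder gives the robot as it stands.
- The arm moves only by the tool drive_tool, never from a script. Its argument "targets" is a list of rows, each an object of numbers: "tx", "ty", "tz": the shift along the world's x, y, z in units of 0.03 m (1.0 is 0.03 m); "wx", "wy", "wz": the turn, a rotation vector about the world's x, y, z in units of 60 degrees (1.0 is 60 degrees); "claw": the opening, from -1 (shut) to 1 (fully open). A call has exactly 8 rows; each row shifts and turns the commanded pose from where the row before left it; what a row does not reach is not made up. A row lasts 1/10 s, in which the tool goes at most 50 mm and 8.59 degrees, less where a joint would pass 70% of its speed; a pose out of reach is approached as far as the arm can. A call with a number of a shift or a turn outside -1 to 1 is refused whole. A call with a gripper value outside its range is refused whole. The fingers move at their own pace and stop on an object; "force" is the grip in N (left out, the last holds). Time passes only in rows, so rows that do not move let the fingers close, or fill a call up. It gives the time, the measured TCP pose, the force, the opening and the grip force at its end, in the units of the state.
- r.get_state(): the state, without advancing time (a new reading comes with each control period).
- vision.snapshot(name): name is "side" or "top" or "wrist"; returns a dict with "image" (420x560x3 uint8, blue, green, red), "range_z" (420x560 float32, m along the optical axis (not along the pixel's ray), 0 where there is no reading), "K" (3x3 intrinsics, pixels), "cam_to_world" (4x4, takes a point from camera to world coordinates). Camera axes: x right, y up, looking along -z (the intrinsics and any distortion apply to the point x, -y, -z); pixel columns grow to the right and rows downward; lengths in m; the calibration is good to about 2 mm. A picture is of the moment at which its call begins.
- workorder.finish_job(): hands the job in; it is judged then, once.
The state is a dict: "clock": time; "q": joint angles; "qd": joint speeds; "joint_torque": joint torques, N m; "tool_pos": TCP position; "eef_rot": TCP orientation; "contact_force": force on the tool from outside, world axes, zero at the start; "moment": the same for the moment, N m; "opening": opening from 0.0 (shut) to 1.0 (fully open); "finger_force": force on a finger pad.
Only numpy, scipy, OpenCV 4.12 (cv2) and the standard library are available. Lean on these libraries where they do the work, as an engineer would, in place of code of your own. Each camera call takes 0.05 s, during which the arm holds its last target. There are 200 camera calls.

TASK

The lazy susan is locked by a bolt. Turn the crank on its lock box clockwise (seen from above) until the stiff resistance suddenly drops away, going round gently so as not to bend the handle's pin, and stop there: cranking on would knock open the flap at the end of the box, which must stay shut. Then turn the freed turntable by its upright knob until the knob stands at the steel pointer beside the rim, with the saucers still on board and the tea glass and sugar bowl left alone; let go of it.

Things in the scene. Friction and masses are not known exactly. Their poses are not given: they have to be found in the camera images.
- hub (a point): Centre of the lazy susan, on the top face of its wooden disc (260 mm across, top face 50 mm above the counter, turning on a fixed grey base). A fixed grey lock box (76 mm wide, 52 mm high) reaches from under the disc to 240 mm from the hub, along the point's +y axis. A hidden bolt in it locks the disc (1 degree of play).
- crank_axis (a point): Point on the vertical axis of the crank, 195 mm from the hub along the lock box, at mid-height of the crank's handle knob (92 mm above the counter). A flat steel arm (16 mm wide, top 72 mm above the counter) turns about it. Clockwise from above winds the bolt out, 4 mm per radian; the crank need not be turned back afterwards.
- crank_knob_mid (a point): Middle of the crank's handle knob, 50 mm from the crank axis, 92 mm above the counter. While the bolt is held the knob resists with roughly 4 to 8 N along its path and stays where left; this drops suddenly to under 1 N when the bolt lets go, unseen, after 1.2 to 2.6 turns. The disc is then free, and about 60 degrees of slack are left before the bolt tips the end flap open.
- table_knob_mid (a point): Middle of the turntable's knob, 105 mm from the hub, 70 mm above the counter. The freed disc turns with about 1 to 2 N at the knob and stays where it is left.
- turntable (a joint): Angle of the turntable, rad, 0 while locked, positive anticlockwise from above; free to turn 3 rad each way when unlocked.
- mark (a point): Where the table knob's middle must finally be: on the knob's circle (105 mm from the hub, 70 mm above the counter), in line with the fixed steel pointer fin (6 mm thick, 46 mm high, 138 to 150 mm from the hub). It lies 45 to 85 degrees anticlockwise of the knob's start.
- saucer_a: White saucer, 80 mm across, 12 mm high, loose on the disc; origin at the centre of its underside.
- saucer_b: A second such saucer.
- tea_glass: Tea glass in a steel holder with a side handle, 60 mm across, 95 mm high, on the counter on the crank's side; origin at the centre of its foot. Leave alone.
- sugar_bowl: Glass sugar bowl with screw-top steel lid, 100 mm across, 106 mm high, on the counter on the other side; origin at the centre of its foot. Leave alone.
- crank_grip: The crank's handle knob: upright black cylinder 18 mm in diameter, 38 mm high (73 to 111 mm above the counter), spinning freely on its pin; origin at the centre of its underside.
- table_knob: The turntable's handle knob: upright steel cylinder 18 mm in diameter, 40 mm high (50 to 90 mm above the counter), on the disc 105 mm from the hub, spinning freely on its pin; origin at the centre of its underside.
- crank_pin (a joint): How far the pin of the crank's handle knob is bent along the crank arm (m, positive away from the crank axis). It springs at 10 N per mm and is bent for good beyond 2 mm, so follow the knob's circle without pulling or pushing along the arm by 20 N or more.
- flap (a joint): Steel flap, 50 mm wide, 40 mm high, 4 mm thick, closing the outer end of the lock box, hinged along its foot: 0 = standing closed, 1.35 rad = lying open. It leans shut by only 3 degrees: a touch of the bolt's tail from within tips it over with no more than about 0.1 N, too little to feel. It cannot be shut again from outside and must never open.
Not all that is in view belongs to the job. Leave any green look-alike of the saucer_b alone.

How it is judged:
By the outcome, as a careful person would: the job done as asked, in the order asked, and still so for the second after the job is handed in, with the robot touching nothing.
It also fails if it takes over 64 s, if anything falls off the work surface, if the arm or the gripper's body presses on something with over 40 N, if the wrist force passes 120 N, or if a joint passes its speed limit or range.

## Working session

There is one attempt and no reset: what is moved stays moved. The work goes in short steps, Python scripts to look and compute and a tool call to move; the robot and the scene stay as the last step left them, time stands still between calls to the robot, and variables do not carry over. Pictures are saved under pics/ and viewed, at most 10 in all, crops included, and the job is handed in when it is done.

Besides the shell and the picture viewer there is one more tool, called as name(argument=value, ...), one argument or row to a line, values as JSON. drive_tool: Moves the arm, as the interface text tells. Its arguments: {"type":"object","properties":{"targets":{"type":"array","items":{"type":"object","properties":{"tx":{"type":"number"},"ty":{"type":"number"},"tz":{"type":"number"},"wx":{"type":"number"},"wy":{"type":"number"},"wz":{"type":"number"},"claw":{"type":"number"}}}},"force":{"type":"number"}},"required":["targets"]}

```bash
ls; mkdir -p pics
python3 - <<'E'
from plant import r,vision
import cv2,numpy as np
s=r.get_state();print(s['clock'],s['tool_pos'],s['eef_rot'],r.tip_reach,s['opening'])
for n in ['top','side']:
    d=vision.snapshot(n);cv2.imwrite(f'pics/{n}1.png',d['image']);np.savez(f'pics/{n}1.npz',**d)
    print(n,d['K'].tolist(),d['cam_to_world'].round(3).tolist(),[k for k in d])
E
```

```text
pics
0.0 [ 0.2250207  -0.58238615  0.22210643] [ 9.83032869e-01  1.83427191e-01 -2.46914293e-04 -8.84846274e-04] 0.008 0.9961707167755585
top [[525.2034579214936, 0.0, 283.98441719307607], [0.0, 525.2034579214936, 210.6143753808488], [0.0, 0.0, 1.0]] [[-0.095, 0.973, -0.212, 0.291], [-0.995, -0.094, 0.016, 0.004], [-0.004, 0.213, 0.977, 1.652], [0.0, 0.0, 0.0, 1.0]] ['image', 'range_z', 'K', 'cam_to_world']
side [[434.27511764285657, 0.0, 275.7108361721377], [0.0, 434.27511764285657, 208.8315243000333], [0.0, 0.0, 1.0]] [[0.977, 0.089, -0.192, 0.425], [-0.211, 0.47, -0.857, -0.992], [0.014, 0.878, 0.478, 0.628], [0.0, 0.0, 0.0, 1.0]] ['image', 'range_z', 'K', 'cam_to_world']
```

View pics/top1.png

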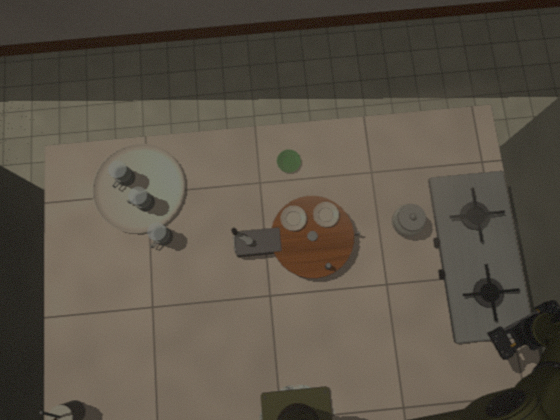

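View pics/side1.png

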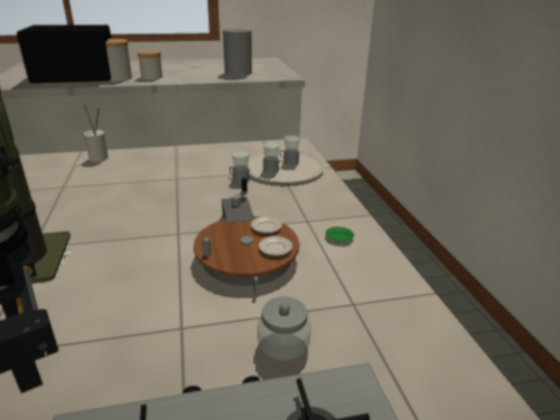

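Top view: the disc's hub cap is at (312,236), the table knob at (329,266), the saucers at (293,217) and (326,214), and the pointer at (360,236). The lock box is at (257,242), with the black crank knob near (236,232). The tea glass is at (160,235), the sugar bowl at (410,220), and the green look-alike at (289,161).
Possible mix-ups:
- Table knob (329,266): could be confused with the hub cap (312,236).
- Crank grip (236,232): could be confused with the crank boss (250,240).

One close crop will check both.

```bash
cat > h.py <<'E'
import numpy as np,cv2
def ray(d,u,v,z):
    K=d['K'];T=d['cam_to_world'];p=T[:3,:3]@np.array([(u-K[0,2])/K[0,0],-(v-K[1,2])/K[1,1],-1.])
    o=T[:3,3];return o+p*(z-o[2])/p[2]
def cloud(d):
    K=d['K'];T=d['cam_to_world'];R=d['range_z'];v,u=np.mgrid[:R.shape[0],:R.shape[1]]
    c=np.stack([(u-K[0,2])/K[0,0]*R,-(v-K[1,2])/K[1,1]*R,-R],-1);return c@T[:3,:3].T+T[:3,3]
E
python3 - <<'E'
from h import *
d=dict(np.load('pics/top1.npz'));P=cloud(d);im=d['image']
hsv=cv2.cvtColor(im,cv2.COLOR_BGR2HSV)
m=((hsv[...,0]<14)&(hsv[...,1]>120)&(hsv[...,2]>60)).astype(np.uint8);m[:180]=0;m[290:]=0;m[:,:260]=0;m[:,370:]=0
c=max(cv2.findContours(m,0,2)[0],key=cv2.contourArea);e=cv2.fitEllipse(cv2.convexHull(c));print(e,ray(d,*e[0],.05))
for u,v,z in [(312,236,.05),(329,266,.09),(293,217,.06),(326,214,.06),(360,236,.046),(236,232,.111),(160,235,.095),(410,217,.106)]:
    print(u,v,ray(d,u,v,z).round(3),P[v,u].round(3))
b=im[195:285,220:370];b=cv2.convertScaleAbs(cv2.resize(b,None,fx=5.3,fy=5.3,interpolation=2),alpha=2)
cv2.imwrite('pics/crop1.png',b)
E
```

```text
((311.88385009765625, 238.5583953857422), (76.5888900756836, 83.52153015136719), 97.417236328125) [ 0.54227696 -0.0998151   0.05      ]
312 236 [ 0.55  -0.101  0.05 ] [ 0.55  -0.101  0.053]
329 266 [ 0.449 -0.139  0.09 ] [ 0.449 -0.139  0.093]
293 217 [ 0.613 -0.048  0.06 ] [ 0.615 -0.048  0.054]
326 214 [ 0.613 -0.151  0.06 ] [ 0.615 -0.152  0.051]
360 236 [ 0.537 -0.249  0.046] [ 0.544 -0.257 -0.003]
236 232 [0.574 0.127 0.111] [0.577 0.128 0.092]
160 235 [0.59  0.356 0.095] [0.589 0.355 0.099]
410 217 [ 0.57  -0.396  0.106] [ 0.571 -0.397  0.105]
```

View pics/crop1.png

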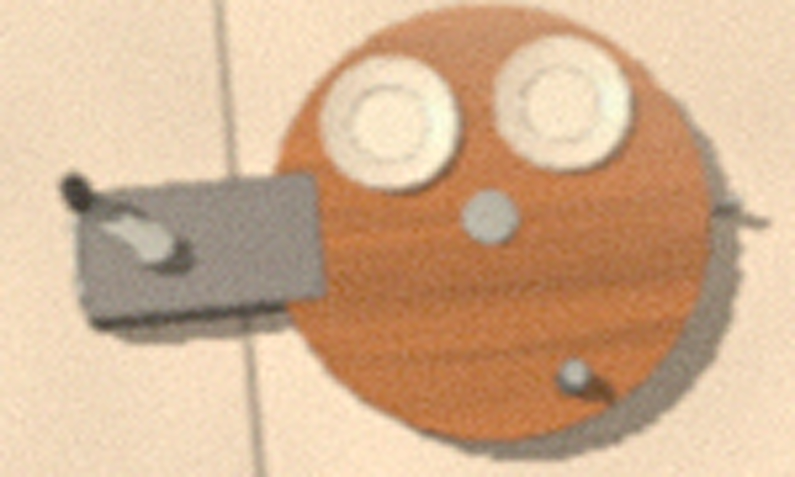

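The crop shows the black crank grip at px (234.3,230.8), the boss at (249,241) and the table knob (steel, near the rim) at (328,266). The hub cap is at (312.5,236) and the fin at (358.7,234.6), so the identities are clear. Next I'll check the distances and the wrist camera's offset.

Run:
```python
from h import *
from plant import vision,r
d=dict(np.load('pics/top1.npz'))
hub=ray(d,312.3,235.9,.055);dc=ray(d,313,236.9,.05);ax=ray(d,249.2,241.2,.075);kn=ray(d,234.3,230.8,.111);tk=ray(d,328.1,265.8,.09);fin=ray(d,358.7,234.6,.046)
n=lambda a,b:np.linalg.norm((a-b)[:2]).round(4)
print(hub,dc,ax,kn,tk,fin);print('hub-ax .195',n(dc,ax),'ax-kn .05',n(ax,kn),'hub-tk .105',n(dc,tk),'fin .144',n(dc,fin))
w=vision.snapshot('wrist');T=w['cam_to_world'];s=r.get_state();print(w['K'][0,0],T.round(3).tolist(),s['q'],s['contact_force'])
from scipy.spatial.transform import Rotation as R
q=R.from_quat(s['eef_rot']);print(q.as_matrix().round(3).tolist(),'cam in tool',q.inv().apply(T[:3,3]-s['tool_pos']))
```

```text
[ 0.54960342 -0.101647    0.055     ] [ 0.54709794 -0.10379431  0.05      ] [0.54848483 0.09200819 0.075     ] [0.57805989 0.13165208 0.111     ] [ 0.44986602 -0.13653255  0.09      ] [ 0.54136966 -0.24566327  0.046     ]
hub-ax .195 0.1958 ax-kn .05 0.0495 hub-tk .105 0.1026 fin .144 0.142
336.0740398920667 [[0.361, 0.892, 0.272, 0.294], [-0.933, 0.346, 0.104, -0.555], [-0.001, -0.291, 0.957, 0.385], [0.0, 0.0, 0.0, 1.0]] [ 1.23578515  0.68976722 -0.19454492  1.56609016  0.15734383  0.90247155
 -0.21506849] [-0.0198678  -1.10748072 -0.62290513]
[[0.933, 0.361, -0.001], [0.361, -0.933, 0.001], [-0.0, -0.001, -1.0]] cam in tool [ 0.07448421 -0.00108534 -0.16227957]
```

Distances agree with the description: 195.8 mm hub to axis, 49.5 mm crank radius, 102.6 mm for the table knob. Moving above the crank now.

drive_tool(
  targets=[
    {"tx":0.6,"ty":0.95},
    {"tx":0.6,"ty":0.95},
    {"tx":0.6,"ty":0.95},
    {"tx":0.6,"ty":0.95},
    {"tx":0.6,"ty":0.95},
    {"tx":0.6,"ty":0.95},
    {"tx":0.6,"ty":0.95},
    {"tx":0.6,"ty":0.95},
  ],
)

```text
validation failed for argument at $.ta...
```

drive_tool(
  targets=[
    {"tx":0.6,"ty":0.95},
    {"tx":0.6,"ty":0.95},
    {"tx":0.6,"ty":0.95},
    {"tx":0.6,"ty":0.95},
    {"tx":0.6,"ty":0.95},
    {"tx":0.6,"ty":0.95},
    {"tx":0.6,"ty":0.95},
    {"tx":0.6,"ty":0.95},
  ],
)

```text
validation failed for argument at $.ta...
```

drive_tool(
  targets=[
    {"tx":0.2,"ty":0.95},
    {"tx":0.2,"ty":0.95},
    {"tx":0.2,"ty":0.95},
    {"tx":0.2,"ty":0.95},
    {"tx":0.2,"ty":0.95},
    {"tx":0.2,"ty":0.95},
    {"tx":0.2,"ty":0.95},
    {},
  ],
)

```text
validation failed for argument at $.ta...
```

drive_tool(
  targets=[
    {"tx":0.6,"ty":0.95,"tz":0,"wx":0,"wy":0,"wz":0,"claw":1},
    {"tx":0.6,"ty":0.95,"tz":0,"wx":0,"wy":0,"wz":0,"claw":1},
    {"tx":0.6,"ty":0.95,"tz":0,"wx":0,"wy":0,"wz":0,"claw":1},
    {"tx":0.6,"ty":0.95,"tz":0,"wx":0,"wy":0,"wz":0,"claw":1},
    {"tx":0.6,"ty":0.95,"tz":0,"wx":0,"wy":0,"wz":0,"claw":1},
    {"tx":0.6,"ty":0.95,"tz":0,"wx":0,"wy":0,"wz":0,"claw":1},
    {"tx":0.6,"ty":0.95,"tz":0,"wx":0,"wy":0,"wz":0,"claw":1},
    {"tx":0.6,"ty":0.95,"tz":0,"wx":0,"wy":0,"wz":0,"claw":1},
  ],
)

```text
clock: 0.95
tool_pos: [0.3698, -0.3537, 0.2228]
eef_rot: [0.983, 0.183, -0.0, -0.0]
contact_force: [0.2, -1.3, 0.0]
opening: 0.997
finger_force: 0.0
```

drive_tool(
  targets=[
    {"tx":0.4,"ty":0.95,"tz":0,"wx":0,"wy":0,"wz":0,"claw":1},
    {"tx":0.4,"ty":0.95,"tz":0,"wx":0,"wy":0,"wz":0,"claw":1},
    {"tx":0.4,"ty":0.95,"tz":0,"wx":0,"wy":0,"wz":0,"claw":1},
    {"tx":0.4,"ty":0.95,"tz":0,"wx":0,"wy":0,"wz":0,"claw":1},
    {"tx":0.4,"ty":0.95,"tz":0,"wx":0,"wy":0,"wz":0,"claw":1},
    {"tx":0.4,"ty":0.95,"tz":0,"wx":0,"wy":0,"wz":0,"claw":1},
    {"tx":0.4,"ty":0.95,"tz":0,"wx":0,"wy":0,"wz":0,"claw":1},
    {"tx":0.4,"ty":0.95,"tz":0,"wx":0,"wy":0,"wz":0,"claw":1},
  ],
)

```text
clock: 1.75
tool_pos: [0.4656, -0.1258, 0.2228]
eef_rot: [0.983, 0.183, -0.0, -0.0]
contact_force: [-0.7, -0.2, -0.1]
opening: 1.001
finger_force: 0.0
```

drive_tool(
  targets=[
    {"tx":0.4,"ty":0.95,"tz":0,"wx":0,"wy":0,"wz":0,"claw":1},
    {"tx":0.4,"ty":0.95,"tz":0,"wx":0,"wy":0,"wz":0,"claw":1},
    {"tx":0.4,"ty":0.95,"tz":0,"wx":0,"wy":0,"wz":0,"claw":1},
    {"tx":0.4,"ty":0.95,"tz":0,"wx":0,"wy":0,"wz":0,"claw":1},
    {"tx":0.4,"ty":0.95,"tz":0,"wx":0,"wy":0,"wz":0,"claw":1},
    {"tx":0.4,"ty":0.95,"tz":0,"wx":0,"wy":0,"wz":0,"claw":1},
    {"tx":0.4,"ty":0.95,"tz":0,"wx":0,"wy":0,"wz":0,"claw":1},
    {"tx":0.0,"ty":0.0,"tz":0,"wx":0,"wy":0,"wz":0,"claw":1},
  ],
)

```text
clock: 2.55
tool_pos: [0.5505, 0.0784, 0.2228]
eef_rot: [0.982, 0.187, 0.001, -0.002]
contact_force: [0.1, -0.4, 0.1]
opening: 0.996
finger_force: 0.0
```

Run:
```python
from h import *
from plant import vision,r
d=vision.snapshot('wrist');s=r.get_state();print(s['tool_pos'],s['eef_rot'],s['q'],s['contact_force'])
np.savez('pics/w1.npz',**d);cv2.imwrite('pics/w1.png',cv2.convertScaleAbs(d['image'],alpha=2))
```

```text
[0.549531   0.07509249 0.22259712] [ 9.82655899e-01  1.85437417e-01  8.17837567e-05 -5.85036173e-04] [-0.14740187  0.5937806  -0.11607622  1.78365907  0.09163075  0.76915018
 -1.50741829] [-0.20337941 -0.05957039  0.32190734]
```

View pics/w1.png

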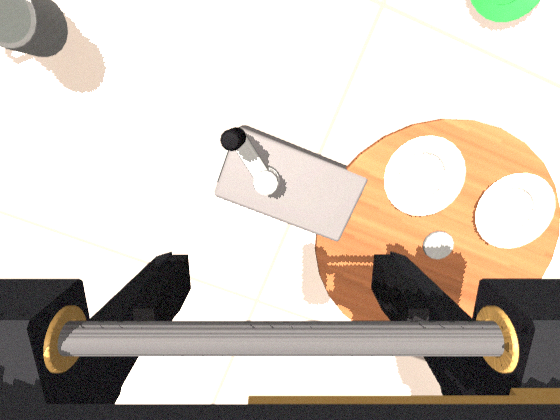

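The wrist view shows the crank grip top at (233,139), the boss at (265,182), the hub cap at (438,244) and the box corners around (240,127)–(365,180). I'll refine these.

Run:
```python
from h import *
d=dict(np.load('pics/w1.npz'));im=d['image'];g=cv2.cvtColor(im,6)
m=(g<40).astype(np.uint8);n,l,st,c=cv2.connectedComponentsWithStats(m[110:165,205:260]);
for i in range(1,n):
    if st[i,4]>80: print('black',st[i],c[i]+[205,110])
print(g[120:160:3,215:255:3])
P=cloud(d);z=P[...,2]
k=(z>.100)&(z<.12);k[:110]=0;k[170:]=0;k[:,:205]=0;k[:,265:]=0
print('knobtop',P[k].mean(0),np.median(P[k],0),k.sum())
# median edges in pixel
v,u=np.nonzero(k);(cc,rad)=cv2.minEnclosingCircle(np.c_[u,v].astype(np.float32));print(cc,rad,ray(d,*cc,.111))
for z_ in(.072,.076,.08):print('boss',ray(d,265,182,z_),P[182,265])
print('hub',ray(d,438,244,.055),P[244,438])
# box top plane region
b=(abs(z-.052)<.008);b[:110]=0;b[250:]=0;b[:,:200]=0;b[:,370:]=0
hsv=cv2.cvtColor(im,40);b&=hsv[...,1]<70
q=P[b];r=cv2.minAreaRect(q[:,:2].astype(np.float32)*1000);print('box',r)
# disc
hs=((hsv[...,0]<16)&(hsv[...,1]>110)&(abs(z-.05)<.008));q=P[hs];q=q[:,:2]
c2,rd=cv2.minEnclosingCircle(q.astype(np.float32)*1000);print('disc',c2,rd)
```

```text
black [ 16  18  25  23 433] [232.87297921 138.58891455]
[[198 198 197 195 195 196 200 194 197 194 200 199 200 199]
 [198 199 197 198 196 197 198 198 198 197 197 198 197 199]
 [197 197 197 197 195 194 198 166 128  54  55  67 169 196]
 [198 198 198 198 123  19  19   6   9  55  89  62  56  54]
 [197 198 197  35  28  29  21  14   8  17  98 112 101  74]
 [196 197  62  31  29  31  31  26  16  13  21  68 119 115]
 [195 197  31  32  32  31  24  29  13   9  24  58  65 117]
 [199 198  31  29  30  20  27  27  12   9  68  87  69  68]
 [198 197 107  29  25  23  26  29  15  41  92  93  71  69]
 [194 197 199  26  19  23  28   6  38  92  93  90  91  61]
 [199 196 195 160 122  37  52 117  94  89  95  91  93  84]
 [198 196 196 164  71 118 120 119  95  90  90  93  90  94]
 [196 198 198 158 106 120 122 121 103 147  91  93  94  91]
 [196 197 165 141 114 117 120 122 120 140  97  89  92 140]]
knobtop [0.58239717 0.13525789 0.11030937] [0.58235696 0.13523717 0.11090504] 388
(231.0, 139.0) 11.180439949035645 [0.58254315 0.13521051 0.111     ]
boss [0.5512734  0.09611765 0.072     ] [0.55243908 0.09628952 0.07737871]
boss [0.55214028 0.09624546 0.076     ] [0.55243908 0.09628952 0.07737871]
boss [0.55300717 0.09637328 0.08      ] [0.55243908 0.09628952 0.07737871]
hub [ 0.55249603 -0.09833336  0.055     ] [ 0.5528679  -0.09719337  0.05684215]
box ((551.646728515625, 72.6733169555664), (145.45108032226562, 76.2945327758789), 89.90959167480469)
disc (552.0864868164062, -98.71568298339844) 129.55662536621094
```

Wrist view: axis (0.552, 0.0963), grip (0.5824, 0.1352), hub (0.552, -0.0985). The box ends at y = 0.145 and points along +y, and all the lengths match. Descending over the grip.

drive_tool(
  targets=[
    {"tx":0.37,"ty":0.69,"tz":-0.5,"wx":0,"wy":0,"wz":0,"claw":1},
    {"tx":0.37,"ty":0.69,"tz":-0.5,"wx":0,"wy":0,"wz":0,"claw":1},
    {"tx":0.37,"ty":0.69,"tz":-0.5,"wx":0,"wy":0,"wz":0,"claw":1},
    {"tx":0,"ty":0,"tz":-0.7,"wx":0,"wy":0,"wz":0,"claw":1},
    {"tx":0,"ty":0,"tz":-0.7,"wx":0,"wy":0,"wz":0,"claw":1},
    {"tx":0,"ty":0,"tz":-0.7,"wx":0,"wy":0,"wz":0,"claw":1},
    {"tx":0,"ty":0,"tz":-0.7,"wx":0,"wy":0,"wz":0,"claw":1},
    {"tx":0,"ty":0,"tz":-0.15,"wx":0,"wy":0,"wz":0,"claw":1},
  ],
)

```text
clock: 3.4
tool_pos: [0.5806, 0.1323, 0.0872]
eef_rot: [0.983, 0.183, -0.003, 0.001]
contact_force: [-0.0, -0.7, 0.3]
opening: 1.004
finger_force: 0.0
```

Run:
```python
from h import *
from plant import vision,r
d=vision.snapshot('wrist');s=r.get_state();print(s['tool_pos'],s['eef_rot'],s['contact_force'])
P=cloud(d);z=P[...,2];hsv=cv2.cvtColor(d['image'],40)
R=np.hypot(P[...,0]-.5824,P[...,1]-.1352);k=(abs(z-.111)<.006)&(R<.02);print(k.sum(),P[k].mean(0),np.median(P[k],0))
u=np.nonzero(k);(cc,rad)=cv2.minEnclosingCircle(np.c_[u[1],u[0]].astype(np.float32));print(cc,rad,ray(d,*cc,.111))
```

```text
[0.58116193 0.13260567 0.0877679 ] [ 9.83178658e-01  1.82633395e-01 -2.06016218e-03  7.25344371e-04] [-0.26384413  0.87839808 -0.14217797]
1080 [0.58336109 0.13659587 0.11035842] [0.58362748 0.1367052  0.11098633]
(275.9666748046875, 268.3666687011719) 19.036972045898438 [0.58378391 0.13672222 0.111     ]
```

drive_tool(
  targets=[
    {"tx":0.04,"ty":0.05,"tz":0,"wx":0,"wy":0,"wz":0,"claw":0},
    {"tx":0,"ty":0,"tz":0,"wx":0,"wy":0,"wz":0,"claw":-0.3},
    {"tx":0,"ty":0,"tz":0,"wx":0,"wy":0,"wz":0,"claw":-0.5},
    {"tx":0,"ty":0,"tz":0,"wx":0,"wy":0,"wz":0,"claw":-1},
    {"tx":0,"ty":0,"tz":0,"wx":0,"wy":0,"wz":0,"claw":-1},
    {"tx":0,"ty":0,"tz":0,"wx":0,"wy":0,"wz":0,"claw":-1},
    {"tx":0,"ty":0,"tz":0,"wx":0,"wy":0,"wz":0,"claw":-1},
    {"tx":0,"ty":0,"tz":0,"wx":0,"wy":0,"wz":0,"claw":-1},
  ],
  force=25,
)

```text
clock: 4.25
tool_pos: [0.5838, 0.1361, 0.0894]
eef_rot: [0.983, 0.183, -0.0, 0.0]
contact_force: [0.1, 0.4, -0.1]
opening: 0.297
finger_force: 0.0
```

drive_tool(
  targets=[
    {"tx":0,"ty":0,"tz":0,"wx":0,"wy":0,"wz":0,"claw":-1},
    {"tx":0,"ty":0,"tz":0,"wx":0,"wy":0,"wz":0,"claw":-1},
    {"tx":0,"ty":0,"tz":0,"wx":0,"wy":0,"wz":0,"claw":-1},
    {"tx":0,"ty":0,"tz":0,"wx":0,"wy":0,"wz":0,"claw":-1},
    {"tx":0,"ty":0,"tz":0,"wx":0,"wy":0,"wz":0,"claw":-1},
    {"tx":0,"ty":0,"tz":0,"wx":0,"wy":0,"wz":0,"claw":-1},
    {"tx":0,"ty":0,"tz":0,"wx":0,"wy":0,"wz":0,"claw":-1},
    {"tx":0,"ty":0,"tz":0,"wx":0,"wy":0,"wz":0,"claw":-1},
  ],
  force=25,
)

```text
clock: 5.05
tool_pos: [0.5838, 0.136, 0.0894]
eef_rot: [0.983, 0.183, -0.0, 0.0]
contact_force: [0.1, -1.3, 0.2]
opening: 0.169
finger_force: 25.0
```

Gripped with almost no side force, so it is centred. Next is a table of circle steps, clockwise from 52°.

```bash
cat > tab.py <<'E'
import numpy as np,sys
def tab(a0,step,n,R=.05,c=(0,0)):
    a=np.radians(a0-step*np.arange(n+1));p=np.round(np.c_[np.cos(a),np.sin(a)]*R/.03,2)
    return np.round(np.diff(p,axis=0),2)
a0,st,n=map(float,sys.argv[1:4])
for i,x in enumerate(tab(a0,st,int(n))):
    if i%8==0:print('call from',a0-st*i)
    print(*x,end=' | ' if i%8<7 else '\n')
E
python3 tab.py 52 4.5 80
```

```text
call from 52.0
0.1 -0.08 | 0.09 -0.09 | 0.08 -0.1 | 0.08 -0.11 | 0.07 -0.11 | 0.06 -0.12 | 0.05 -0.12 | 0.04 -0.12
call from 16.0
0.03 -0.13 | 0.02 -0.13 | 0.02 -0.13 | 0.0 -0.13 | -0.01 -0.13 | -0.02 -0.13 | -0.03 -0.13 | -0.04 -0.12
call from -20.0
-0.05 -0.12 | -0.06 -0.12 | -0.07 -0.11 | -0.08 -0.11 | -0.08 -0.1 | -0.09 -0.09 | -0.1 -0.08 | -0.11 -0.08
call from -56.0
-0.11 -0.07 | -0.12 -0.06 | -0.12 -0.05 | -0.12 -0.04 | -0.13 -0.03 | -0.13 -0.02 | -0.13 -0.02 | -0.13 0.0
call from -92.0
-0.13 0.01 | -0.13 0.02 | -0.13 0.03 | -0.12 0.04 | -0.12 0.05 | -0.12 0.06 | -0.11 0.07 | -0.11 0.08
call from -128.0
-0.1 0.08 | -0.09 0.09 | -0.08 0.1 | -0.08 0.11 | -0.07 0.11 | -0.06 0.12 | -0.05 0.12 | -0.04 0.12
call from -164.0
-0.03 0.13 | -0.02 0.13 | -0.02 0.13 | 0.0 0.13 | 0.01 0.13 | 0.02 0.13 | 0.03 0.13 | 0.04 0.12
call from -200.0
0.05 0.12 | 0.06 0.12 | 0.07 0.11 | 0.08 0.11 | 0.08 0.1 | 0.09 0.09 | 0.1 0.08 | 0.11 0.08
call from -236.0
0.11 0.07 | 0.12 0.06 | 0.12 0.05 | 0.12 0.04 | 0.13 0.03 | 0.13 0.02 | 0.13 0.02 | 0.13 0.0
call from -272.0
0.13 -0.01 | 0.13 -0.02 | 0.13 -0.03 | 0.12 -0.04 | 0.12 -0.05 | 0.12 -0.06 | 0.11 -0.07 | 0.11 -0.08
```

drive_tool(
  targets=[
    {"tx":0.1,"ty":-0.08,"tz":0,"wx":0,"wy":0,"wz":0,"claw":-1},
    {"tx":0.09,"ty":-0.09,"tz":0,"wx":0,"wy":0,"wz":0,"claw":-1},
    {"tx":0.08,"ty":-0.1,"tz":0,"wx":0,"wy":0,"wz":0,"claw":-1},
    {"tx":0.08,"ty":-0.11,"tz":0,"wx":0,"wy":0,"wz":0,"claw":-1},
    {"tx":0.07,"ty":-0.11,"tz":0,"wx":0,"wy":0,"wz":0,"claw":-1},
    {"tx":0.06,"ty":-0.12,"tz":0,"wx":0,"wy":0,"wz":0,"claw":-1},
    {"tx":0.05,"ty":-0.12,"tz":0,"wx":0,"wy":0,"wz":0,"claw":-1},
    {"tx":0.04,"ty":-0.12,"tz":0,"wx":0,"wy":0,"wz":0,"claw":-1},
  ],
)

```text
clock: 5.85
tool_pos: [0.6, 0.115, 0.0896]
eef_rot: [0.983, 0.185, -0.0, -0.003]
contact_force: [-2.6, 6.9, 2.7]
opening: 0.17
finger_force: 25.1
```

Radial force is about 0 and tangential 7.4 N, so the circle fits. Continuing at 9° per row.

drive_tool(
  targets=[
    {"tx":0.05,"ty":-0.26,"tz":0,"wx":0,"wy":0,"wz":0,"claw":-1},
    {"tx":0.02,"ty":-0.26,"tz":0,"wx":0,"wy":0,"wz":0,"claw":-1},
    {"tx":-0.03,"ty":-0.26,"tz":0,"wx":0,"wy":0,"wz":0,"claw":-1},
    {"tx":-0.07,"ty":-0.25,"tz":0,"wx":0,"wy":0,"wz":0,"claw":-1},
    {"tx":-0.11,"ty":-0.23,"tz":0,"wx":0,"wy":0,"wz":0,"claw":-1},
    {"tx":-0.15,"ty":-0.22,"tz":0,"wx":0,"wy":0,"wz":0,"claw":-1},
    {"tx":-0.17,"ty":-0.19,"tz":0,"wx":0,"wy":0,"wz":0,"claw":-1},
    {"tx":-0.21,"ty":-0.16,"tz":0,"wx":0,"wy":0,"wz":0,"claw":-1},
  ],
)

```text
clock: 6.65
tool_pos: [0.5862, 0.0587, 0.0904]
eef_rot: [0.983, 0.184, 0.006, -0.001]
contact_force: [6.1, 4.3, -3.2]
opening: 0.171
finger_force: 25.0
```

drive_tool(
  targets=[
    {"tx":-0.23,"ty":-0.13,"tz":0,"wx":0,"wy":0,"wz":0,"claw":-1},
    {"tx":-0.24,"ty":-0.09,"tz":0,"wx":0,"wy":0,"wz":0,"claw":-1},
    {"tx":-0.26,"ty":-0.05,"tz":0,"wx":0,"wy":0,"wz":0,"claw":-1},
    {"tx":-0.26,"ty":-0.02,"tz":0,"wx":0,"wy":0,"wz":0,"claw":-1},
    {"tx":-0.26,"ty":0.03,"tz":0,"wx":0,"wy":0,"wz":0,"claw":-1},
    {"tx":-0.25,"ty":0.07,"tz":0,"wx":0,"wy":0,"wz":0,"claw":-1},
    {"tx":-0.24,"ty":0.11,"tz":0,"wx":0,"wy":0,"wz":0,"claw":-1},
    {"tx":-0.22,"ty":0.15,"tz":0,"wx":0,"wy":0,"wz":0,"claw":-1},
  ],
)

```text
clock: 7.45
tool_pos: [0.5267, 0.0547, 0.0902]
eef_rot: [0.983, 0.182, 0.004, 0.002]
contact_force: [6.5, -6.8, -2.0]
opening: 0.171
finger_force: 25.0
```

drive_tool(
  targets=[
    {"tx":-0.19,"ty":0.17,"tz":0,"wx":0,"wy":0,"wz":0,"claw":-1},
    {"tx":-0.16,"ty":0.21,"tz":0,"wx":0,"wy":0,"wz":0,"claw":-1},
    {"tx":-0.13,"ty":0.23,"tz":0,"wx":0,"wy":0,"wz":0,"claw":-1},
    {"tx":-0.09,"ty":0.24,"tz":0,"wx":0,"wy":0,"wz":0,"claw":-1},
    {"tx":-0.05,"ty":0.26,"tz":0,"wx":0,"wy":0,"wz":0,"claw":-1},
    {"tx":-0.02,"ty":0.26,"tz":0,"wx":0,"wy":0,"wz":0,"claw":-1},
    {"tx":0.03,"ty":0.26,"tz":0,"wx":0,"wy":0,"wz":0,"claw":-1},
    {"tx":0.07,"ty":0.25,"tz":0,"wx":0,"wy":0,"wz":0,"claw":-1},
  ],
)

```text
clock: 8.25
tool_pos: [0.5056, 0.1096, 0.0894]
eef_rot: [0.983, 0.181, -0.001, 0.003]
contact_force: [-0.7, -8.1, 1.9]
opening: 0.17
finger_force: 25.0
```

drive_tool(
  targets=[
    {"tx":0.11,"ty":0.24,"tz":0,"wx":0,"wy":0,"wz":0,"claw":-1},
    {"tx":0.15,"ty":0.22,"tz":0,"wx":0,"wy":0,"wz":0,"claw":-1},
    {"tx":0.17,"ty":0.19,"tz":0,"wx":0,"wy":0,"wz":0,"claw":-1},
    {"tx":0.21,"ty":0.16,"tz":0,"wx":0,"wy":0,"wz":0,"claw":-1},
    {"tx":0.23,"ty":0.13,"tz":0,"wx":0,"wy":0,"wz":0,"claw":-1},
    {"tx":0.24,"ty":0.09,"tz":0,"wx":0,"wy":0,"wz":0,"claw":-1},
    {"tx":0.26,"ty":0.05,"tz":0,"wx":0,"wy":0,"wz":0,"claw":-1},
    {"tx":0.26,"ty":0.02,"tz":0,"wx":0,"wy":0,"wz":0,"claw":-1},
  ],
)

```text
clock: 9.05
tool_pos: [0.5509, 0.146, 0.089]
eef_rot: [0.983, 0.183, -0.004, 0.001]
contact_force: [-8.2, -0.9, 5.7]
opening: 0.172
finger_force: 25.0
```

drive_tool(
  targets=[
    {"tx":0.26,"ty":-0.03,"tz":0,"wx":0,"wy":0,"wz":0,"claw":-1},
    {"tx":0.25,"ty":-0.07,"tz":0,"wx":0,"wy":0,"wz":0,"claw":-1},
    {"tx":0.24,"ty":-0.11,"tz":0,"wx":0,"wy":0,"wz":0,"claw":-1},
    {"tx":0.22,"ty":-0.15,"tz":0,"wx":0,"wy":0,"wz":0,"claw":-1},
    {"tx":0.19,"ty":-0.17,"tz":0,"wx":0,"wy":0,"wz":0,"claw":-1},
    {"tx":0.16,"ty":-0.21,"tz":0,"wx":0,"wy":0,"wz":0,"claw":-1},
    {"tx":0.13,"ty":-0.23,"tz":0,"wx":0,"wy":0,"wz":0,"claw":-1},
    {"tx":0.09,"ty":-0.24,"tz":0,"wx":0,"wy":0,"wz":0,"claw":-1},
  ],
)

```text
clock: 9.85
tool_pos: [0.6, 0.1151, 0.0895]
eef_rot: [0.983, 0.185, -0.0, -0.003]
contact_force: [-2.8, 7.0, 1.9]
opening: 0.169
finger_force: 25.1
```

Past 390° of turn. From here I use 36° steps and check the force after each.

drive_tool(
  targets=[
    {"tx":0.03,"ty":-0.13,"tz":0,"wx":0,"wy":0,"wz":0,"claw":-1},
    {"tx":0.02,"ty":-0.13,"tz":0,"wx":0,"wy":0,"wz":0,"claw":-1},
    {"tx":0.02,"ty":-0.13,"tz":0,"wx":0,"wy":0,"wz":0,"claw":-1},
    {"tx":0,"ty":-0.13,"tz":0,"wx":0,"wy":0,"wz":0,"claw":-1},
    {"tx":-0.01,"ty":-0.13,"tz":0,"wx":0,"wy":0,"wz":0,"claw":-1},
    {"tx":-0.02,"ty":-0.13,"tz":0,"wx":0,"wy":0,"wz":0,"claw":-1},
    {"tx":-0.03,"ty":-0.13,"tz":0,"wx":0,"wy":0,"wz":0,"claw":-1},
    {"tx":-0.04,"ty":-0.12,"tz":0,"wx":0,"wy":0,"wz":0,"claw":-1},
  ],
)

```text
clock: 10.65
tool_pos: [0.6023, 0.0849, 0.09]
eef_rot: [0.983, 0.185, 0.003, -0.003]
contact_force: [1.7, 8.4, -2.4]
opening: 0.169
finger_force: 25.0
```

drive_tool(
  targets=[
    {"tx":-0.05,"ty":-0.12,"tz":0,"wx":0,"wy":0,"wz":0,"claw":-1},
    {"tx":-0.06,"ty":-0.12,"tz":0,"wx":0,"wy":0,"wz":0,"claw":-1},
    {"tx":-0.07,"ty":-0.11,"tz":0,"wx":0,"wy":0,"wz":0,"claw":-1},
    {"tx":-0.08,"ty":-0.11,"tz":0,"wx":0,"wy":0,"wz":0,"claw":-1},
    {"tx":-0.08,"ty":-0.1,"tz":0,"wx":0,"wy":0,"wz":0,"claw":-1},
    {"tx":-0.09,"ty":-0.09,"tz":0,"wx":0,"wy":0,"wz":0,"claw":-1},
    {"tx":-0.1,"ty":-0.08,"tz":0,"wx":0,"wy":0,"wz":0,"claw":-1},
    {"tx":-0.11,"ty":-0.08,"tz":0,"wx":0,"wy":0,"wz":0,"claw":-1},
  ],
)

```text
clock: 11.45
tool_pos: [0.5863, 0.0587, 0.0904]
eef_rot: [0.983, 0.184, 0.006, -0.001]
contact_force: [7.0, 4.3, -3.2]
opening: 0.171
finger_force: 25.0
```

drive_tool(
  targets=[
    {"tx":-0.11,"ty":-0.07,"tz":0,"wx":0,"wy":0,"wz":0,"claw":-1},
    {"tx":-0.12,"ty":-0.06,"tz":0,"wx":0,"wy":0,"wz":0,"claw":-1},
    {"tx":-0.12,"ty":-0.05,"tz":0,"wx":0,"wy":0,"wz":0,"claw":-1},
    {"tx":-0.12,"ty":-0.04,"tz":0,"wx":0,"wy":0,"wz":0,"claw":-1},
    {"tx":-0.13,"ty":-0.03,"tz":0,"wx":0,"wy":0,"wz":0,"claw":-1},
    {"tx":-0.13,"ty":-0.02,"tz":0,"wx":0,"wy":0,"wz":0,"claw":-1},
    {"tx":-0.13,"ty":-0.02,"tz":0,"wx":0,"wy":0,"wz":0,"claw":-1},
    {"tx":-0.13,"ty":0,"tz":0,"wx":0,"wy":0,"wz":0,"claw":-1},
  ],
)

```text
clock: 12.25
tool_pos: [0.5575, 0.0467, 0.0904]
eef_rot: [0.983, 0.183, 0.006, 0.001]
contact_force: [8.1, -2.3, -5.6]
opening: 0.168
finger_force: 25.0
```

drive_tool(
  targets=[
    {"tx":-0.13,"ty":0.01,"tz":0,"wx":0,"wy":0,"wz":0,"claw":-1},
    {"tx":-0.13,"ty":0.02,"tz":0,"wx":0,"wy":0,"wz":0,"claw":-1},
    {"tx":-0.13,"ty":0.03,"tz":0,"wx":0,"wy":0,"wz":0,"claw":-1},
    {"tx":-0.12,"ty":0.04,"tz":0,"wx":0,"wy":0,"wz":0,"claw":-1},
    {"tx":-0.12,"ty":0.05,"tz":0,"wx":0,"wy":0,"wz":0,"claw":-1},
    {"tx":-0.12,"ty":0.06,"tz":0,"wx":0,"wy":0,"wz":0,"claw":-1},
    {"tx":-0.11,"ty":0.07,"tz":0,"wx":0,"wy":0,"wz":0,"claw":-1},
    {"tx":-0.11,"ty":0.08,"tz":0,"wx":0,"wy":0,"wz":0,"claw":-1},
  ],
)

```text
clock: 13.05
tool_pos: [0.5266, 0.0546, 0.0901]
eef_rot: [0.983, 0.182, 0.004, 0.002]
contact_force: [6.0, -5.5, -2.2]
opening: 0.17
finger_force: 25.0
```

drive_tool(
  targets=[
    {"tx":-0.1,"ty":0.08,"tz":0,"wx":0,"wy":0,"wz":0,"claw":-1},
    {"tx":-0.09,"ty":0.09,"tz":0,"wx":0,"wy":0,"wz":0,"claw":-1},
    {"tx":-0.08,"ty":0.1,"tz":0,"wx":0,"wy":0,"wz":0,"claw":-1},
    {"tx":-0.08,"ty":0.11,"tz":0,"wx":0,"wy":0,"wz":0,"claw":-1},
    {"tx":-0.07,"ty":0.11,"tz":0,"wx":0,"wy":0,"wz":0,"claw":-1},
    {"tx":-0.06,"ty":0.12,"tz":0,"wx":0,"wy":0,"wz":0,"claw":-1},
    {"tx":-0.05,"ty":0.12,"tz":0,"wx":0,"wy":0,"wz":0,"claw":-1},
    {"tx":-0.04,"ty":0.12,"tz":0,"wx":0,"wy":0,"wz":0,"claw":-1},
  ],
)

```text
clock: 13.85
tool_pos: [0.507, 0.0791, 0.0898]
eef_rot: [0.983, 0.181, 0.001, 0.002]
contact_force: [2.8, -7.7, -0.1]
opening: 0.171
finger_force: 25.0
```

drive_tool(
  targets=[
    {"tx":-0.03,"ty":0.13,"tz":0,"wx":0,"wy":0,"wz":0,"claw":-1},
    {"tx":-0.02,"ty":0.13,"tz":0,"wx":0,"wy":0,"wz":0,"claw":-1},
    {"tx":-0.02,"ty":0.13,"tz":0,"wx":0,"wy":0,"wz":0,"claw":-1},
    {"tx":0,"ty":0.13,"tz":0,"wx":0,"wy":0,"wz":0,"claw":-1},
    {"tx":0.01,"ty":0.13,"tz":0,"wx":0,"wy":0,"wz":0,"claw":-1},
    {"tx":0.02,"ty":0.13,"tz":0,"wx":0,"wy":0,"wz":0,"claw":-1},
    {"tx":0.03,"ty":0.13,"tz":0,"wx":0,"wy":0,"wz":0,"claw":-1},
    {"tx":0.04,"ty":0.12,"tz":0,"wx":0,"wy":0,"wz":0,"claw":-1},
  ],
)

```text
clock: 14.65
tool_pos: [0.5056, 0.1095, 0.0894]
eef_rot: [0.983, 0.181, -0.001, 0.003]
contact_force: [-1.5, -7.8, 2.4]
opening: 0.168
finger_force: 25.0
```

drive_tool(
  targets=[
    {"tx":0.05,"ty":0.12,"tz":0,"wx":0,"wy":0,"wz":0,"claw":-1},
    {"tx":0.06,"ty":0.12,"tz":0,"wx":0,"wy":0,"wz":0,"claw":-1},
    {"tx":0.07,"ty":0.11,"tz":0,"wx":0,"wy":0,"wz":0,"claw":-1},
    {"tx":0.08,"ty":0.11,"tz":0,"wx":0,"wy":0,"wz":0,"claw":-1},
    {"tx":0.08,"ty":0.1,"tz":0,"wx":0,"wy":0,"wz":0,"claw":-1},
    {"tx":0.09,"ty":0.09,"tz":0,"wx":0,"wy":0,"wz":0,"claw":-1},
    {"tx":0.1,"ty":0.08,"tz":0,"wx":0,"wy":0,"wz":0,"claw":-1},
    {"tx":0.11,"ty":0.08,"tz":0,"wx":0,"wy":0,"wz":0,"claw":-1},
  ],
)

```text
clock: 15.45
tool_pos: [0.5254, 0.138, 0.0894]
eef_rot: [0.983, 0.183, -0.0, 0.0]
contact_force: [2.3, -4.7, -2.7]
opening: 0.17
finger_force: 25.0
```

The tangential force fell to about 0.8 N and the lag vanished at ~648°, so the bolt is free. I stop cranking here, let go, rise straight up and head for the turntable.

drive_tool(
  targets=[
    {"tx":0,"ty":0,"tz":0,"wx":0,"wy":0,"wz":0,"claw":0},
    {"tx":0,"ty":0,"tz":0,"wx":0,"wy":0,"wz":0,"claw":0},
    {"tx":0,"ty":0,"tz":0,"wx":0,"wy":0,"wz":0,"claw":0},
    {"tx":0,"ty":0,"tz":0,"wx":0,"wy":0,"wz":0,"claw":0},
    {"tx":0,"ty":0,"tz":0.5,"wx":0,"wy":0,"wz":0,"claw":0},
    {"tx":0,"ty":0,"tz":0.9,"wx":0,"wy":0,"wz":0,"claw":0},
    {"tx":0,"ty":0,"tz":0.9,"wx":0,"wy":0,"wz":0,"claw":0},
    {"tx":0,"ty":0,"tz":0.9,"wx":0,"wy":0,"wz":0,"claw":0},
  ],
)

```text
clock: 16.25
tool_pos: [0.5245, 0.1388, 0.1864]
eef_rot: [0.983, 0.184, -0.0, -0.0]
contact_force: [0.6, -0.0, 0.6]
opening: 0.501
finger_force: 0.0
```

drive_tool(
  targets=[
    {"tx":-0.2,"ty":-0.9,"tz":0.15,"wx":0,"wy":0,"wz":0,"claw":0.5},
    {"tx":-0.2,"ty":-0.9,"tz":0.15,"wx":0,"wy":0,"wz":0,"claw":0.5},
    {"tx":-0.2,"ty":-0.9,"tz":0.15,"wx":0,"wy":0,"wz":0,"claw":0.5},
    {"tx":-0.2,"ty":-0.9,"tz":0.15,"wx":0,"wy":0,"wz":0,"claw":0.5},
    {"tx":-0.2,"ty":-0.9,"tz":0.15,"wx":0,"wy":0,"wz":0,"claw":0.5},
    {"tx":-0.2,"ty":-0.9,"tz":0.15,"wx":0,"wy":0,"wz":0,"claw":0.5},
    {"tx":-0.2,"ty":-0.9,"tz":0.15,"wx":0,"wy":0,"wz":0,"claw":0.5},
    {"tx":-0.2,"ty":-0.9,"tz":0.15,"wx":0,"wy":0,"wz":0,"claw":0.5},
  ],
)

```text
clock: 17.05
tool_pos: [0.4765, -0.0781, 0.2217]
eef_rot: [0.983, 0.184, -0.0, -0.0]
contact_force: [-0.2, 0.2, 0.4]
opening: 0.75
finger_force: 0.0
```

drive_tool(
  targets=[
    {"tx":-0.3,"ty":-0.9,"tz":0,"wx":0,"wy":0,"wz":0,"claw":0.5},
    {"tx":-0.3,"ty":-0.9,"tz":0,"wx":0,"wy":0,"wz":0,"claw":0.5},
    {"tx":-0.3,"ty":-0.9,"tz":0,"wx":0,"wy":0,"wz":0,"claw":0.5},
    {"tx":-0.3,"ty":-0.9,"tz":0,"wx":0,"wy":0,"wz":0,"claw":0.5},
    {"tx":-0.1,"ty":-0.5,"tz":0,"wx":0,"wy":0,"wz":0,"claw":0.5},
    {"tx":0,"ty":0,"tz":0,"wx":0,"wy":0,"wz":0,"claw":0.5},
    {"tx":0,"ty":0,"tz":0,"wx":0,"wy":0,"wz":0,"claw":0.5},
    {"tx":0,"ty":0,"tz":0,"wx":0,"wy":0,"wz":0,"claw":0.5},
  ],
)

```text
clock: 17.85
tool_pos: [0.4385, -0.1989, 0.2215]
eef_rot: [0.983, 0.185, 0.0, -0.0]
contact_force: [-0.3, 1.1, 0.8]
opening: 0.749
finger_force: 0.0
```

Run:
```python
from h import *
from plant import vision,r
d=vision.snapshot('wrist');s=r.get_state();print(s['tool_pos'],s['eef_rot'],s['contact_force'])
np.savez('pics/w2.npz',**d);cv2.imwrite('pics/w2.png',cv2.convertScaleAbs(d['image'],alpha=1.6))
e=vision.snapshot('side');np.savez('pics/s2.npz',**e)
P=cloud(d);z=P[...,2]
k=(abs(z-.09)<.006)&(np.hypot(P[...,0]-.454,P[...,1]+.131)<.03);print('knob',k.sum(),np.median(P[k],0))
u=np.nonzero(k)
if k.sum():(cc,rad)=cv2.minEnclosingCircle(np.c_[u[1],u[0]].astype(np.float32));print(cc,rad,ray(d,*cc,.09))
f=(z>.03)&(z<.05)&(np.hypot(P[...,0]-.546,P[...,1]+.24)<.03);print('fin',f.sum(),np.median(P[f],0),np.argwhere(f).mean(0) )
hsv=cv2.cvtColor(d['image'],40);hs=((hsv[...,0]<16)&(hsv[...,1]>110)&(abs(z-.05)<.008));print('disc',cv2.minEnclosingCircle(P[hs][:,:2].astype(np.float32)*1000))
```

```text
[ 0.43854858 -0.198932    0.22149912] [ 9.82811608e-01  1.84610926e-01  2.28603507e-04 -3.11796499e-04] [ 0.6584603   0.44125398 -0.83881649]
knob 298 [ 0.45399835 -0.13568213  0.09051424]
(220.4193572998047, 152.43548583984375) 10.026402473449707 [ 0.45384014 -0.13571214  0.09      ]
fin 334 [ 0.54790326 -0.22583603  0.04905668] [ 89.91616766 352.58682635]
disc ((550.2960815429688, -99.42074584960938), 129.27734375)
```

View pics/w2.png

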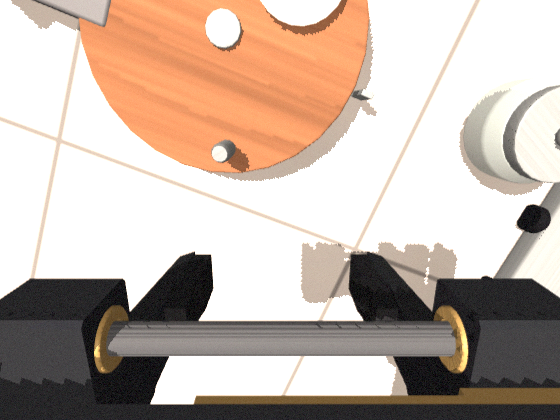

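The wrist view shows the table knob top at (220,152), the hub cap at (223,27), the fin as a dark streak near (360,96), and the sugar bowl at (540,125). I'll compute the fin bearing and check the flap in the side view.

Run:
```python
from h import *
from scipy.optimize import least_squares
d=dict(np.load('pics/w2.npz'));im=d['image'];P=cloud(d);z=P[...,2];hsv=cv2.cvtColor(im,40);g=cv2.cvtColor(im,6)
hs=((hsv[...,0]<16)&(hsv[...,1]>110)&(abs(z-.05)<.01)).astype(np.uint8)
c=max(cv2.findContours(hs,0,1)[0],key=cv2.contourArea)[:,0]
Q=np.array([ray(d,u,v,.05)[:2] for u,v in c]);k=abs(np.hypot(*(Q-[.5515,-.0985]).T)-.13)<.004
s=least_squares(lambda p:np.hypot(*(Q[k]-p).T)-.1295,[.55,-.1]);h=s.x;print('hub',h,abs(s.fun).mean(),k.sum())
print('cap',ray(d,223,27,.056))
print(g[86:106:2,344:376:2])
m=(g<70).astype(np.uint8)[84:108,344:378];v,u=np.nonzero(m);W=np.array([ray(d,a+344,b+84,.046)[:2] for a,b in zip(u,v)])-h
print('dark',len(W),W.mean(0),np.hypot(*W.T).min(),np.hypot(*W.T).max(),np.degrees(np.arctan2(*W.mean(0)[::-1])))
a=ray(d,220.4,152.4,.09)[:2]-h;print('knob',a,np.hypot(*a),np.degrees(np.arctan2(a[1],a[0])))
fw=np.argwhere((z>.035)&(z<.05)&(np.hypot(P[...,0]-h[0],P[...,1]-h[1])>.135)&(np.hypot(P[...,0]-h[0],P[...,1]-h[1])<.153)&(abs(P[...,0]-.546)<.03))
if len(fw):W=P[fw[:,0],fw[:,1],:2]-h;print('rangefin',len(W),W.mean(0),np.degrees(np.arctan2(*W.mean(0)[::-1])))
e=dict(np.load('pics/s2.npz'));cv2.imwrite('pics/mix.png',np.hstack([cv2.convertScaleAbs(cv2.resize(im[70:120,330:390],(480,400),interpolation=0),alpha=2),cv2.convertScaleAbs(cv2.resize(e['image'][160:240,205:265],(300,400),interpolation=2),alpha=2)]))
```

```text
hub [ 0.55292732 -0.09864057] 0.0007034702885546088 443
cap [ 0.55214639 -0.09941261  0.056     ]
[[111 110 113 114 114  96 116 120 118 119 119 118 209 208 208 207]
 [113 113 111 113 108  92 117 120 118 117 103 186 209 208 207 207]
 [121 117 113 113  90 107 100  83  98 104 173 163 196 209 209 208]
 [120 119 118 108  75  53  55  81  91 159 171 165 166 162 165 207]
 [120 119 116  87  87  56  55  78  73 147 174 162 163 164 157 171]
 [112 115 107 106  71  52  51  49  53  50  85 134 160 162 156 207]
 [115 110  79 116 120 105  89  54  52  50  50  49  74 124 164 210]
 [112 103 109 119 117 119 118 115  92 103 108 111 190 200 208 210]
 [108  82 118 119 118 117 117 116 116 117 119 119 150 210 208 209]
 [ 92 116 118 117 120 121 116 119 117 119 120 119 117 202 207 209]]
dark 68 [-0.00840655 -0.13743684] 0.13178466324847166 0.14607077082439257 -93.50022796752224
knob [-0.09906416 -0.03704625] 0.10576451920057714 -159.49610291654227
rangefin 107 [-0.00399497 -0.14323769] -91.59759252984271
```

View pics/mix.png

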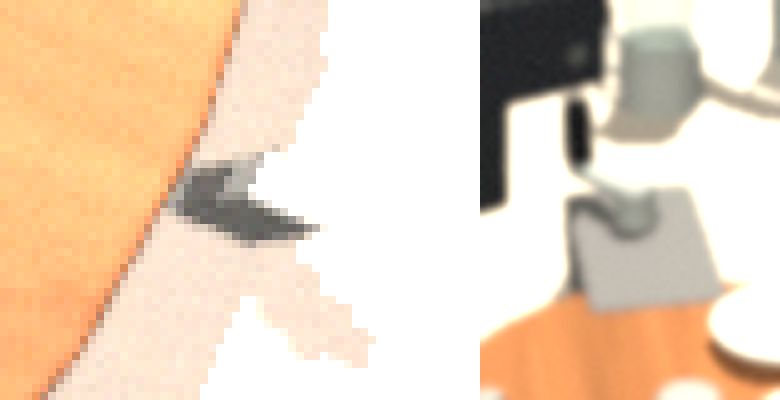

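The crop shows the fin's dark steel on a bearing of about -92.6° from the hub, averaging wrist and top views. The side view shows the crank still where I left it. Knob bearing is -159.5° at r = 105.8 mm, so the turn is about 67°. Now grasping the table knob.

drive_tool(
  targets=[
    {"tx":0.17,"ty":0.7,"tz":-0.4,"wx":0,"wy":0,"wz":0,"claw":0.5},
    {"tx":0.17,"ty":0.7,"tz":-0.4,"wx":0,"wy":0,"wz":0,"claw":0.5},
    {"tx":0.17,"ty":0.71,"tz":-0.6,"wx":0,"wy":0,"wz":0,"claw":0.5},
    {"tx":0.02,"ty":0.02,"tz":-0.8,"wx":0,"wy":0,"wz":0,"claw":0.5},
    {"tx":0.0,"ty":0.0,"tz":-0.9,"wx":0,"wy":0,"wz":0,"claw":0.5},
    {"tx":0,"ty":0,"tz":-0.9,"wx":0,"wy":0,"wz":0,"claw":0.3},
    {"tx":0,"ty":0,"tz":-0.7,"wx":0,"wy":0,"wz":0,"claw":0.1},
    {"tx":0,"ty":0,"tz":-0.4,"wx":0,"wy":0,"wz":0,"claw":0},
  ],
)

```text
clock: 18.75
tool_pos: [0.4536, -0.1353, 0.0669]
eef_rot: [0.983, 0.184, -0.001, -0.001]
contact_force: [0.5, -0.4, 0.2]
opening: 0.513
finger_force: 0.0
```

Run:
```python
from h import *
from plant import vision,r
d=vision.snapshot('wrist');s=r.get_state();print(s['tool_pos'],s['contact_force'])
np.savez('pics/w3.npz',**d);P=cloud(d);z=P[...,2]
k=(abs(z-.09)<.005)&(np.hypot(P[...,0]-.454,P[...,1]+.135)<.02)
u=np.nonzero(k);(cc,rad)=cv2.minEnclosingCircle(np.c_[u[1],u[0]].astype(np.float32));print(k.sum(),np.median(P[k],0),cc,rad,ray(d,*cc,.09))
```

```text
[ 0.45313568 -0.13513784  0.06595784] [-0.25759104  0.45562933 -0.94291258]
947 [ 0.45464186 -0.13425653  0.09059231] (282.08087158203125, 273.4044189453125) 18.616796493530273 [ 0.45499847 -0.13453492  0.09      ]
```

drive_tool(
  targets=[
    {"tx":0.04,"ty":0.02,"tz":0.05,"wx":0,"wy":0,"wz":0,"claw":-0.4},
    {"tx":0,"ty":0,"tz":0,"wx":0,"wy":0,"wz":0,"claw":-1},
    {"tx":0,"ty":0,"tz":0,"wx":0,"wy":0,"wz":0,"claw":-1},
    {"tx":0,"ty":0,"tz":0,"wx":0,"wy":0,"wz":0,"claw":-1},
    {"tx":0,"ty":0,"tz":0,"wx":0,"wy":0,"wz":0,"claw":-1},
    {"tx":0,"ty":0,"tz":0,"wx":0,"wy":0,"wz":0,"claw":-1},
    {"tx":0,"ty":0,"tz":0,"wx":0,"wy":0,"wz":0,"claw":-1},
    {"tx":0,"ty":0,"tz":0,"wx":0,"wy":0,"wz":0,"claw":-1},
  ],
  force=15,
)

```text
clock: 19.6
tool_pos: [0.4556, -0.136, 0.0704]
eef_rot: [0.983, 0.183, 0.001, 0.0]
contact_force: [0.3, 0.8, 6.2]
opening: 0.156
finger_force: 15.3
```

Run:
```python
import numpy as np
a=np.radians(-159.3+4.1*np.arange(17));p=np.round(np.c_[np.cos(a),np.sin(a)]*.105/.03,2);print(np.degrees(a[-1]));print(np.round(np.diff(p,axis=0),2).tolist())
```

```text
-93.70000000000002
[[0.09, -0.23], [0.12, -0.22], [0.12, -0.22], [0.15, -0.2], [0.16, -0.2], [0.17, -0.18], [0.18, -0.17], [0.2, -0.15], [0.2, -0.15], [0.22, -0.12], [0.23, -0.11], [0.23, -0.1], [0.24, -0.07], [0.24, -0.06], [0.24, -0.05], [0.25, -0.02]]
```

drive_tool(
  targets=[
    {"tx":0.04,"ty":-0.11,"tz":0,"wx":0,"wy":0,"wz":0,"claw":-1},
    {"tx":0.05,"ty":-0.12,"tz":0,"wx":0,"wy":0,"wz":0,"claw":-1},
    {"tx":0.12,"ty":-0.22,"tz":0,"wx":0,"wy":0,"wz":0,"claw":-1},
    {"tx":0.12,"ty":-0.22,"tz":0,"wx":0,"wy":0,"wz":0,"claw":-1},
    {"tx":0.15,"ty":-0.2,"tz":0,"wx":0,"wy":0,"wz":0,"claw":-1},
    {"tx":0.16,"ty":-0.2,"tz":0,"wx":0,"wy":0,"wz":0,"claw":-1},
    {"tx":0.17,"ty":-0.18,"tz":0,"wx":0,"wy":0,"wz":0,"claw":-1},
    {"tx":0.18,"ty":-0.17,"tz":0,"wx":0,"wy":0,"wz":0,"claw":-1},
  ],
)

```text
clock: 20.4
tool_pos: [0.4849, -0.1784, 0.0704]
eef_rot: [0.983, 0.183, -0.0, -0.0]
contact_force: [-0.0, 2.9, 6.6]
opening: 0.153
finger_force: 15.4
```

drive_tool(
  targets=[
    {"tx":0.2,"ty":-0.15,"tz":0,"wx":0,"wy":0,"wz":0,"claw":-1},
    {"tx":0.2,"ty":-0.15,"tz":0,"wx":0,"wy":0,"wz":0,"claw":-1},
    {"tx":0.22,"ty":-0.12,"tz":0,"wx":0,"wy":0,"wz":0,"claw":-1},
    {"tx":0.23,"ty":-0.11,"tz":0,"wx":0,"wy":0,"wz":0,"claw":-1},
    {"tx":0.23,"ty":-0.1,"tz":0,"wx":0,"wy":0,"wz":0,"claw":-1},
    {"tx":0.24,"ty":-0.07,"tz":0,"wx":0,"wy":0,"wz":0,"claw":-1},
    {"tx":0.16,"ty":-0.05,"tz":0,"wx":0,"wy":0,"wz":0,"claw":-1},
    {"tx":0.0,"ty":0.0,"tz":0,"wx":0,"wy":0,"wz":0,"claw":-1},
  ],
)

```text
clock: 21.2
tool_pos: [0.5305, -0.2016, 0.0705]
eef_rot: [0.983, 0.183, 0.001, 0.001]
contact_force: [0.6, -0.3, 4.3]
opening: 0.154
finger_force: 15.1
```

Run:
```python
from h import *
from plant import vision,r
d=vision.snapshot('wrist');s=r.get_state();print(s['tool_pos'],s['contact_force'],s['moment'])
t=vision.snapshot('top');np.savez('pics/w4.npz',**d);np.savez('pics/t4.npz',**t)
f=lambda x,sz:cv2.convertScaleAbs(cv2.resize(x,sz,interpolation=2),alpha=1.7)
cv2.imwrite('pics/mix2.png',np.hstack([f(d['image'][0:420,60:500],(420,400)),f(t['image'][200:280,300:376],(380,400))]))
```

```text
[ 0.53042471 -0.201516    0.07050025] [1.19741505 0.14536406 4.48512339] [-0.03005504 -0.21576074  0.02707623]
```

View pics/mix2.png

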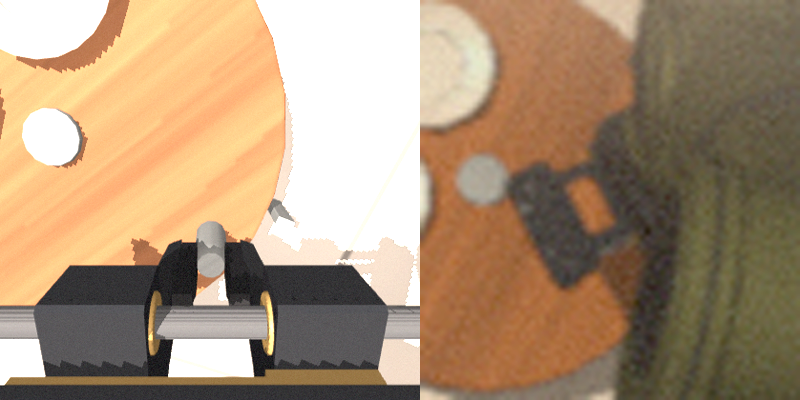

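The wrist view shows the held knob at about px (280,257), the hub cap at (115,143) and the fin at about (355,223). A close crop of the fin from here follows.

Run:
```python
from h import *
from scipy.optimize import least_squares
d=dict(np.load('pics/w4.npz'));im=d['image'];P=cloud(d);z=P[...,2];hsv=cv2.cvtColor(im,40)
hs=((hsv[...,0]<16)&(hsv[...,1]>110)&(abs(z-.05)<.01)).astype(np.uint8)
c=max(cv2.findContours(hs,0,1)[0],key=cv2.contourArea)[:,0]
Q=np.array([ray(d,u,v,.05)[:2] for u,v in c]);k=abs(np.hypot(*(Q-[.5525,-.0985]).T)-.13)<.004
s=least_squares(lambda p:np.hypot(*(Q[k]-p).T)-.13,[.55,-.1]);h=s.x;print('hub',h,abs(s.fun).mean(),k.sum())
print('cap',ray(d,60+52*1.048,136*1.05,.056))
R=np.hypot(P[...,0]-h[0],P[...,1]-h[1]);f=(abs(z-.046)<.006)&(R>.134)&(R<.155);f[:190]=0;f[250:]=0;f[:,:330]=0;f[:,390:]=0
W=P[f]-[*h,0];print('fin top',len(W),W.mean(0),np.degrees(np.arctan2(W[:,1].mean(),W[:,0].mean())));
k=(abs(z-.09)<.004)&(np.hypot(P[...,0]-.531,P[...,1]+.202)<.015);a=np.median(P[k],0)[:2]-h;print('knob',k.sum(),a,np.hypot(*a),np.degrees(np.arctan2(a[1],a[0])))
b=im[195:255,325:395].copy();b=cv2.resize(b,(700,600),interpolation=0)
fm=cv2.resize(f[195:255,325:395].astype(np.uint8),(700,600),interpolation=0);cv2.drawContours(b,cv2.findContours(fm,0,2)[0],-1,(0,0,255),1)
cv2.imwrite('pics/fin.png',cv2.convertScaleAbs(b,alpha=1.4))
```

```text
hub [ 0.55300032 -0.09680686] 0.0008468772485289242 315
cap [ 0.55222701 -0.09981442  0.056     ]
fin top 249 [-0.00307953 -0.14540624  0.04550393] -91.21327548445049
knob 1031 [-0.0220547  -0.10441618] 0.10671995621894252 -101.92666535365062
```

View pics/fin.png

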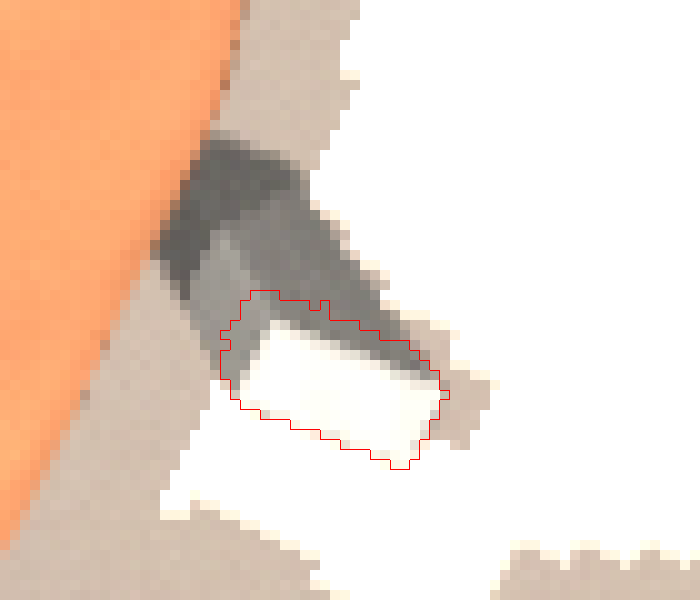

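The crop clearly shows the fin's bright top face, with corners near crop (275,322), (440,385), (400,465) and (240,392), plus its darker side faces. I'll compute the bearing from those.

Run:
```python
from h import *
d=dict(np.load('pics/w4.npz'))
C=np.array([ray(d,325+x/10-.5,195+y/10-.5,.046)[:2] for x,y in[(275,322),(440,385),(400,465),(240,392)]])
m=C.mean(0);ax=(C[1]+C[2]-C[0]-C[3])/2;print(m,'len',np.hypot(*ax),'dir',np.degrees(np.arctan2(ax[1],ax[0])),'wid',np.hypot(*(C[0]-C[3])))
for h in([.553,-.0968],[.5522,-.0998],[.5529,-.0986]):
    v=m-h;print(h,np.hypot(*v),np.degrees(np.arctan2(v[1],v[0])))
im=d['image'];g=cv2.cvtColor(im,40);k=((g[...,1]<60)&(g[...,2]>90)).astype(np.uint8);k[:100]=0;k[190:]=0;k[:,:75]=0;k[:,160:]=0
n,l,s,c=cv2.connectedComponentsWithStats(k);i=1+s[1:,4].argmax();print(s[i],c[i],ray(d,*c[i],.056))
```

```text
[ 0.5494273 -0.2428585] len 0.010852058880435906 dir -92.34834471551906 wid 0.00477023148288794
[0.553, -0.0968] 0.14610218882054044 -91.40121928327535
[0.5522, -0.0998] 0.14308536701750443 -91.1103449760069
[0.5529, -0.0986] 0.14430029257832347 -91.37900227071133
[  83  114   61   60 2821] [113.25239277 143.10244594] [ 0.55184253 -0.09924834  0.056     ]
```

drive_tool(
  targets=[
    {"tx":0.16,"ty":-0.03,"tz":0,"wx":0,"wy":0,"wz":0,"claw":-1},
    {"tx":0.17,"ty":-0.02,"tz":0,"wx":0,"wy":0,"wz":0,"claw":-1},
    {"tx":0.17,"ty":-0.02,"tz":0,"wx":0,"wy":0,"wz":0,"claw":-1},
    {"tx":0.15,"ty":-0.01,"tz":0,"wx":0,"wy":0,"wz":0,"claw":-1},
    {"tx":0,"ty":0,"tz":0,"wx":0,"wy":0,"wz":0,"claw":-1},
    {"tx":0,"ty":0,"tz":0,"wx":0,"wy":0,"wz":0,"claw":-1},
    {"tx":0,"ty":0,"tz":0,"wx":0,"wy":0,"wz":0,"claw":-1},
    {"tx":0,"ty":0,"tz":0,"wx":0,"wy":0,"wz":0,"claw":-1},
  ],
)

```text
clock: 22.1
tool_pos: [0.5494, -0.2041, 0.0705]
eef_rot: [0.983, 0.183, 0.001, 0.001]
contact_force: [0.8, -0.4, 5.2]
opening: 0.155
finger_force: 15.2
```

Run:
```python
from h import *
from plant import vision,r
d=vision.snapshot('wrist');s=r.get_state();print(s['tool_pos'],s['contact_force'])
np.savez('pics/w5.npz',**d);P=cloud(d);z=P[...,2];x,y,_=s['tool_pos']
k=(abs(z-.09)<.004)&(np.hypot(P[...,0]-x,P[...,1]-y)<.015);a=np.median(P[k],0);print('knob',k.sum(),a)
f=(abs(z-.046)<.004)&(np.hypot(P[...,0]-.5494,P[...,1]+.2429)<.012);v,u=np.nonzero(f);g=cv2.cvtColor(d['image'],6);b=f&(g>125);print('fin',f.sum(),P[f].mean(0),b.sum(),P[b].mean(0) if b.sum() else '')
im=d['image'];q=cv2.cvtColor(im,40);k=((q[...,1]<60)&(q[...,2]>90)).astype(np.uint8);k[:90]=0;k[230:]=0;k[:,:20]=0;k[:,170:]=0
n,l,t,c=cv2.connectedComponentsWithStats(k)
for i in range(1,n):
    if t[i,4]>1000:print('cap?',t[i],ray(d,*c[i],.056))
v0,u0=int(v.mean()),int(u.mean());print(u0,v0);cv2.imwrite('pics/fin2.png',cv2.convertScaleAbs(cv2.resize(im[100:300,60:400],(800,470),interpolation=0),alpha=1.4))
```

```text
[ 0.54934446 -0.20409906  0.07049516] [1.10133409 0.12657485 6.06090888]
knob 1028 [ 0.54984519 -0.20357359  0.09073941]
fin 221 [ 0.54997806 -0.24226553  0.04588417] 2 [ 0.55097887 -0.2483996   0.04649738]
cap? [  71  146   59   58 2606] [ 0.55192934 -0.09922059  0.056     ]
340 258
```

View pics/fin2.png

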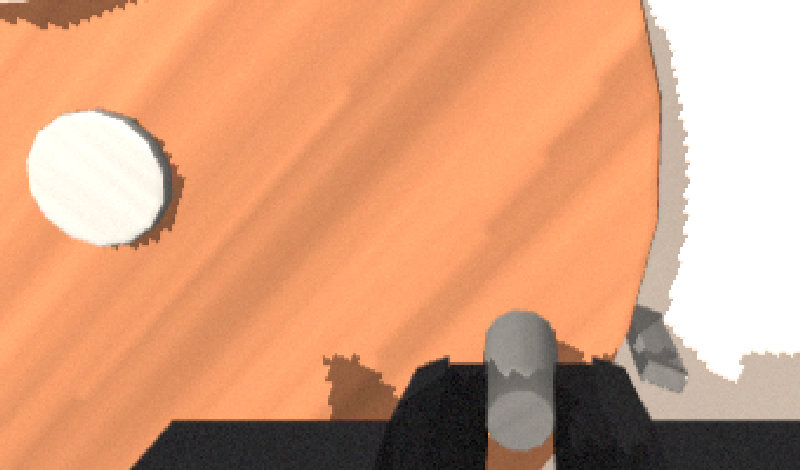

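The view shows the hub cap at (102,176), the knob at about (281,275) px and the fin top at (340,258) px. The knob is within about 1 mm (0.5°) of the hub–fin line, so I nudge +0.9 mm, open and rise.

drive_tool(
  targets=[
    {"tx":0.03,"ty":0,"tz":0,"wx":0,"wy":0,"wz":0,"claw":-1},
    {"tx":0,"ty":0,"tz":0,"wx":0,"wy":0,"wz":0,"claw":-1},
    {"tx":0,"ty":0,"tz":0,"wx":0,"wy":0,"wz":0,"claw":-1},
    {"tx":0,"ty":0,"tz":0,"wx":0,"wy":0,"wz":0,"claw":0},
    {"tx":0,"ty":0,"tz":0,"wx":0,"wy":0,"wz":0,"claw":0},
    {"tx":0,"ty":0,"tz":0,"wx":0,"wy":0,"wz":0,"claw":0},
    {"tx":0,"ty":0,"tz":0,"wx":0,"wy":0,"wz":0,"claw":0},
    {"tx":0,"ty":0,"tz":0.1,"wx":0,"wy":0,"wz":0,"claw":0},
  ],
)

```text
clock: 22.95
tool_pos: [0.5491, -0.2033, 0.0725]
eef_rot: [0.983, 0.183, -0.001, -0.0]
contact_force: [0.5, -0.5, 0.7]
opening: 0.501
finger_force: 0.0
```

drive_tool(
  targets=[
    {"tx":0,"ty":0,"tz":0.5,"wx":0,"wy":0,"wz":0,"claw":0},
    {"tx":0,"ty":0,"tz":0.9,"wx":0,"wy":0,"wz":0,"claw":0},
    {"tx":0,"ty":0,"tz":0.9,"wx":0,"wy":0,"wz":0,"claw":0},
    {"tx":0,"ty":0,"tz":0.9,"wx":0,"wy":0,"wz":0,"claw":0},
    {"tx":-0.9,"ty":0,"tz":0.5,"wx":0,"wy":0,"wz":0,"claw":0},
    {"tx":-0.9,"ty":0,"tz":0.5,"wx":0,"wy":0,"wz":0,"claw":0},
    {"tx":-0.4,"ty":0,"tz":0,"wx":0,"wy":0,"wz":0,"claw":0},
    {"tx":0,"ty":0,"tz":0,"wx":0,"wy":0,"wz":0,"claw":0},
  ],
)

```text
clock: 23.75
tool_pos: [0.4817, -0.2039, 0.1996]
eef_rot: [0.983, 0.183, -0.001, 0.0]
contact_force: [0.3, -0.4, 0.2]
opening: 0.5
finger_force: 0.0
```

Run:
```python
from h import *
from plant import vision,r
d=vision.snapshot('wrist');s=r.get_state();print(s['clock'],s['tool_pos'],s['contact_force'])
np.savez('pics/w6.npz',**d);P=cloud(d);z=P[...,2]
k=(abs(z-.09)<.004)&(np.hypot(P[...,0]-.55,P[...,1]+.204)<.015);v,u=np.nonzero(k);cc,rad=cv2.minEnclosingCircle(np.c_[u,v].astype(np.float32));print('knob',k.sum(),np.median(P[k],0),ray(d,*cc,.09),rad)
f=(abs(z-.046)<.004)&(np.hypot(P[...,0]-.5494,P[...,1]+.2429)<.012);print('fin',f.sum(),P[f].mean(0))
cv2.imwrite('pics/end.png',cv2.convertScaleAbs(d['image'],alpha=1.5))
t=vision.snapshot('side');cv2.imwrite('pics/end_side.png',t['image'])
```

```text
23.8 [ 0.48335365 -0.20366114  0.19932805] [-0.37678035  0.24781324  0.59108051]
knob 325 [ 0.54688709 -0.20362778  0.09073606] [ 0.54711209 -0.20326637  0.09      ] 10.730714797973633
fin 90 [ 0.54950819 -0.24254099  0.04632158]
```

View pics/end.png

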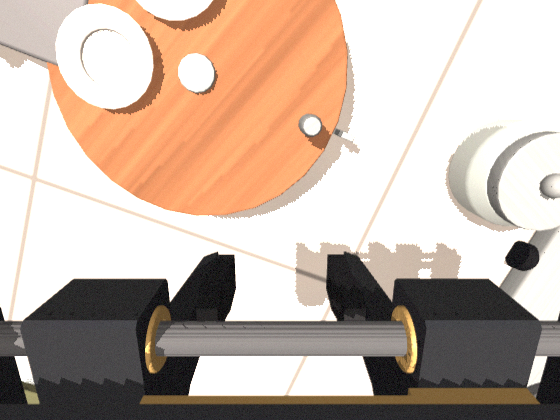

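The saucers are on board and the knob stands next to the fin. I'll re-measure all three bearings in one settled image.

```bash
cat > fin.py <<'E'
from h import *
from plant import vision,r
from scipy.optimize import least_squares
d=vision.snapshot('wrist');s=r.get_state();print(s['clock'],s['tool_pos'],s['contact_force'])
im=d['image'];P=cloud(d);z=P[...,2];hsv=cv2.cvtColor(im,40);g=cv2.cvtColor(im,6)
hs=((hsv[...,0]<16)&(hsv[...,1]>110)&(abs(z-.05)<.01)).astype(np.uint8)
c=max(cv2.findContours(hs,0,1)[0],key=cv2.contourArea)[:,0]
Q=np.array([ray(d,u,v,.05)[:2] for u,v in c]);k=abs(np.hypot(*(Q-[.5525,-.0985]).T)-.13)<.004
l=least_squares(lambda p:np.hypot(*(Q[k]-p).T)-.13,[.55,-.1]);h=l.x
q=(abs(z-.056)<.006)&(hsv[...,1]<60)&(np.hypot(P[...,0]-h[0],P[...,1]-h[1])<.025);v,u=np.nonzero(q);cap=ray(d,*cv2.minEnclosingCircle(np.c_[u,v].astype(np.float32))[0],.056)
print('disc',h,'cap',cap)
k=(abs(z-.09)<.004)&(np.hypot(P[...,0]-.55,P[...,1]+.204)<.015);v,u=np.nonzero(k);cc,rad=cv2.minEnclosingCircle(np.c_[u,v].astype(np.float32));K=ray(d,*cc,.09)
f=(abs(z-.046)<.005)&(np.hypot(P[...,0]-.549,P[...,1]+.243)<.012);v,u=np.nonzero(f);cf=(np.median(u),np.median(v));F=ray(d,u.mean(),v.mean(),.046)
print('knob px',cc,rad,K,'fin px',cf,F)
for H in(h,cap[:2]):
    for n,x in(('knob',K),('fin',F)):
        a=x[:2]-H;print(n,np.hypot(*a).round(4),np.degrees(np.arctan2(a[1],a[0])).round(2))
u,v=map(int,cf);cv2.imwrite('pics/e_%d.png'%(s['clock']*100),cv2.resize(im[v-40:v+30,u-60:u+30],(720,560),interpolation=0))
E
python3 fin.py
```

```text
23.9 [ 0.48462891 -0.20331319  0.19887965] [-0.55203545  0.44056668 -0.00506581]
disc [ 0.55340818 -0.09808454] cap [ 0.55132577 -0.09928265  0.056     ]
knob px (310.4310302734375, 128.59194946289062) 10.688291549682617 [ 0.54717314 -0.20336954  0.09      ] fin px (np.float64(347.0), np.float64(139.0)) [ 0.5495082  -0.24262014  0.046     ]
knob 0.1055 -93.39
fin 0.1446 -91.55
knob 0.1042 -92.28
fin 0.1433 -90.73
```

In this view the knob reads about 1.7° short of the fin, which disagrees with the last close view. I'll take one more view from another spot.

drive_tool(
  targets=[
    {"tx":-0.5,"ty":-0.1,"tz":-0.3,"wx":0,"wy":0,"wz":0,"claw":0.5},
    {"tx":-0.4,"ty":-0.2,"tz":-0.3,"wx":0,"wy":0,"wz":0,"claw":0.5},
    {"tx":-0.2,"ty":-0.2,"tz":-0.3,"wx":0,"wy":0,"wz":0,"claw":0.5},
    {"tx":0,"ty":0,"tz":0,"wx":0,"wy":0,"wz":0,"claw":0.5},
    {"tx":0,"ty":0,"tz":0,"wx":0,"wy":0,"wz":0,"claw":0.5},
    {"tx":0,"ty":0,"tz":0,"wx":0,"wy":0,"wz":0,"claw":0.5},
    {"tx":0,"ty":0,"tz":0,"wx":0,"wy":0,"wz":0,"claw":0.5},
    {"tx":0,"ty":0,"tz":0,"wx":0,"wy":0,"wz":0,"claw":0.5},
  ],
)

```text
clock: 24.7
tool_pos: [0.4512, -0.2183, 0.1722]
eef_rot: [0.983, 0.184, 0.0, 0.0]
contact_force: [0.1, -0.1, -0.3]
opening: 0.751
finger_force: 0.0
```

```bash
python3 fin.py; ls pics | grep e_
```

```text
24.75 [ 0.45107938 -0.21831133  0.17215874] [ 0.52491747  0.25164277 -0.13324679]
disc [ 0.55354211 -0.09859617] cap [ 0.55100478 -0.09939411  0.056     ]
knob px (312.5, 77.5) 12.589778900146484 [ 0.54645314 -0.20369853  0.09      ] fin px (np.float64(353.0), np.float64(97.0)) [ 0.54917858 -0.24264115  0.046     ]
knob 0.1053 -93.86
fin 0.1441 -91.74
knob 0.1044 -92.5
fin 0.1433 -90.73
e_2390.png
e_2475.png
```

Both views agree the knob is roughly 2 mm (1–1.5°) short, so it probably slipped back at release. I'll regrasp and nudge it by about 2 mm.

drive_tool(
  targets=[
    {"tx":0.8,"ty":0.12,"tz":0,"wx":0,"wy":0,"wz":0,"claw":0},
    {"tx":0.8,"ty":0.12,"tz":0,"wx":0,"wy":0,"wz":0,"claw":0},
    {"tx":0.8,"ty":0.12,"tz":0,"wx":0,"wy":0,"wz":0,"claw":0},
    {"tx":0.8,"ty":0.12,"tz":-0.2,"wx":0,"wy":0,"wz":0,"claw":0},
    {"tx":0,"ty":0,"tz":-0.6,"wx":0,"wy":0,"wz":0,"claw":0},
    {"tx":0,"ty":0,"tz":-0.9,"wx":0,"wy":0,"wz":0,"claw":0},
    {"tx":0,"ty":0,"tz":-0.9,"wx":0,"wy":0,"wz":0,"claw":0},
    {"tx":0,"ty":0,"tz":-0.8,"wx":0,"wy":0,"wz":0,"claw":0},
  ],
)

```text
clock: 25.55
tool_pos: [0.5467, -0.2039, 0.0689]
eef_rot: [0.983, 0.183, -0.0, -0.0]
contact_force: [0.2, -0.4, -0.3]
opening: 0.5
finger_force: 0.0
```

drive_tool(
  targets=[
    {"tx":0,"ty":0,"tz":0,"wx":0,"wy":0,"wz":0,"claw":0},
    {"tx":0,"ty":0,"tz":0,"wx":0,"wy":0,"wz":0,"claw":-1},
    {"tx":0,"ty":0,"tz":0,"wx":0,"wy":0,"wz":0,"claw":-1},
    {"tx":0,"ty":0,"tz":0,"wx":0,"wy":0,"wz":0,"claw":-1},
    {"tx":0,"ty":0,"tz":0,"wx":0,"wy":0,"wz":0,"claw":-1},
    {"tx":0,"ty":0,"tz":0,"wx":0,"wy":0,"wz":0,"claw":-1},
    {"tx":0,"ty":0,"tz":0,"wx":0,"wy":0,"wz":0,"claw":-1},
    {"tx":0,"ty":0,"tz":0,"wx":0,"wy":0,"wz":0,"claw":-1},
  ],
  force=15,
)

```text
clock: 26.35
tool_pos: [0.5474, -0.2048, 0.0708]
eef_rot: [0.983, 0.183, 0.001, 0.001]
contact_force: [-0.1, -1.2, 5.5]
opening: 0.152
finger_force: 15.3
```

```bash
python3 fin.py | head -5
```

```text
26.4 [ 0.54747837 -0.20479925  0.07080411] [-0.01918989 -1.58641361  6.32814609]
disc [ 0.55048166 -0.09782481] cap [ 0.5521473  -0.09984352  0.056     ]
knob px (282.741943359375, 260.3790283203125) 29.773996353149414 [ 0.553246   -0.20257485  0.09      ] fin px (np.float64(341.0), np.float64(255.0)) [ 0.55027544 -0.24221472  0.046     ]
knob 0.1048 -88.49
fin 0.1444 -90.08
```

drive_tool(
  targets=[
    {"tx":0.03,"ty":0,"tz":0,"wx":0,"wy":0,"wz":0,"claw":-1},
    {"tx":0.04,"ty":0,"tz":0,"wx":0,"wy":0,"wz":0,"claw":-1},
    {"tx":0,"ty":0,"tz":0,"wx":0,"wy":0,"wz":0,"claw":-1},
    {"tx":0,"ty":0,"tz":0,"wx":0,"wy":0,"wz":0,"claw":-1},
    {"tx":0,"ty":0,"tz":0,"wx":0,"wy":0,"wz":0,"claw":-0.5},
    {"tx":0,"ty":0,"tz":0,"wx":0,"wy":0,"wz":0,"claw":-0.3},
    {"tx":0,"ty":0,"tz":0,"wx":0,"wy":0,"wz":0,"claw":0},
    {"tx":0,"ty":0,"tz":0,"wx":0,"wy":0,"wz":0,"claw":0},
  ],
)

```text
clock: 27.2
tool_pos: [0.5485, -0.2038, 0.0697]
eef_rot: [0.983, 0.183, -0.0, -0.0]
contact_force: [0.1, -0.3, -0.0]
opening: 0.483
finger_force: 0.0
```

drive_tool(
  targets=[
    {"tx":0,"ty":0,"tz":0.3,"wx":0,"wy":0,"wz":0,"claw":0},
    {"tx":0,"ty":0,"tz":0.9,"wx":0,"wy":0,"wz":0,"claw":0},
    {"tx":0,"ty":0,"tz":0.9,"wx":0,"wy":0,"wz":0,"claw":0},
    {"tx":0,"ty":0,"tz":0.9,"wx":0,"wy":0,"wz":0,"claw":0},
    {"tx":-0.9,"ty":0,"tz":0.7,"wx":0,"wy":0,"wz":0,"claw":0},
    {"tx":-0.9,"ty":0,"tz":0.5,"wx":0,"wy":0,"wz":0,"claw":0},
    {"tx":-0.3,"ty":0,"tz":0,"wx":0,"wy":0,"wz":0,"claw":0},
    {"tx":0,"ty":0,"tz":0,"wx":0,"wy":0,"wz":0,"claw":0},
  ],
)

```text
clock: 28.0
tool_pos: [0.4848, -0.2044, 0.1964]
eef_rot: [0.983, 0.183, -0.0, 0.0]
contact_force: [-0.7, -0.6, -0.1]
opening: 0.5
finger_force: 0.0
```

```bash
python3 fin.py >/dev/null;python3 fin.py
```

```text
28.1 [ 0.48665914 -0.20387511  0.1956763 ] [ 0.52677871 -0.31591115 -0.20001381]
disc [ 0.55344227 -0.09808263] cap [ 0.55136446 -0.09927802  0.056     ]
knob px (309.6333312988281, 129.04666137695312) 10.595855712890625 [ 0.54841391 -0.20323591  0.09      ] fin px (np.float64(346.0), np.float64(141.0)) [ 0.54948857 -0.24247393  0.046     ]
knob 0.1053 -92.74
fin 0.1444 -91.57
knob 0.104 -91.63
fin 0.1432 -90.75
```

Now about 1° (1.9 mm) short. One more small nudge is cheap.

drive_tool(
  targets=[
    {"tx":0.7,"ty":0,"tz":0,"wx":0,"wy":0,"wz":0,"claw":0},
    {"tx":0.7,"ty":0,"tz":0,"wx":0,"wy":0,"wz":0,"claw":0},
    {"tx":0.7,"ty":0,"tz":-0.2,"wx":0,"wy":0,"wz":0,"claw":0},
    {"tx":0,"ty":0,"tz":-0.7,"wx":0,"wy":0,"wz":0,"claw":0},
    {"tx":0,"ty":0,"tz":-0.9,"wx":0,"wy":0,"wz":0,"claw":0},
    {"tx":0,"ty":0,"tz":-0.9,"wx":0,"wy":0,"wz":0,"claw":0},
    {"tx":0,"ty":0,"tz":-0.9,"wx":0,"wy":0,"wz":0,"claw":0},
    {"tx":0,"ty":0,"tz":-0.6,"wx":0,"wy":0,"wz":0,"claw":0},
  ],
)

```text
clock: 28.9
tool_pos: [0.5489, -0.2031, 0.0668]
eef_rot: [0.983, 0.184, -0.001, -0.001]
contact_force: [0.0, -0.5, 0.3]
opening: 0.501
finger_force: 0.0
```

drive_tool(
  targets=[
    {"tx":0,"ty":0,"tz":0,"wx":0,"wy":0,"wz":0,"claw":0},
    {"tx":0,"ty":0,"tz":0,"wx":0,"wy":0,"wz":0,"claw":-1},
    {"tx":0,"ty":0,"tz":0,"wx":0,"wy":0,"wz":0,"claw":-1},
    {"tx":0,"ty":0,"tz":0,"wx":0,"wy":0,"wz":0,"claw":-1},
    {"tx":0,"ty":0,"tz":0,"wx":0,"wy":0,"wz":0,"claw":-1},
    {"tx":0,"ty":0,"tz":0,"wx":0,"wy":0,"wz":0,"claw":-1},
    {"tx":0.04,"ty":0,"tz":0,"wx":0,"wy":0,"wz":0,"claw":-1},
    {"tx":0.04,"ty":0,"tz":0,"wx":0,"wy":0,"wz":0,"claw":-1},
  ],
  force=15,
)

```text
clock: 29.7
tool_pos: [0.551, -0.2046, 0.0706]
eef_rot: [0.983, 0.183, -0.0, 0.0]
contact_force: [-1.5, -0.4, 5.4]
opening: 0.155
finger_force: 15.2
```

drive_tool(
  targets=[
    {"tx":0,"ty":0,"tz":0,"wx":0,"wy":0,"wz":0,"claw":-1},
    {"tx":0,"ty":0,"tz":0,"wx":0,"wy":0,"wz":0,"claw":-1},
    {"tx":0,"ty":0,"tz":0,"wx":0,"wy":0,"wz":0,"claw":-1},
    {"tx":0,"ty":0,"tz":0,"wx":0,"wy":0,"wz":0,"claw":-0.5},
    {"tx":0,"ty":0,"tz":0,"wx":0,"wy":0,"wz":0,"claw":-0.3},
    {"tx":0,"ty":0,"tz":0,"wx":0,"wy":0,"wz":0,"claw":0},
    {"tx":0,"ty":0,"tz":0,"wx":0,"wy":0,"wz":0,"claw":0},
    {"tx":0,"ty":0,"tz":0.3,"wx":0,"wy":0,"wz":0,"claw":0},
  ],
)

```text
clock: 30.5
tool_pos: [0.5502, -0.2037, 0.0782]
eef_rot: [0.983, 0.183, -0.001, -0.001]
contact_force: [0.3, -0.0, -0.8]
opening: 0.497
finger_force: 0.0
```

drive_tool(
  targets=[
    {"tx":0,"ty":0,"tz":0.7,"wx":0,"wy":0,"wz":0,"claw":0},
    {"tx":0,"ty":0,"tz":0.9,"wx":0,"wy":0,"wz":0,"claw":0},
    {"tx":0,"ty":0,"tz":0.9,"wx":0,"wy":0,"wz":0,"claw":0},
    {"tx":0,"ty":0,"tz":0.9,"wx":0,"wy":0,"wz":0,"claw":0},
    {"tx":-0.9,"ty":0,"tz":0.5,"wx":0,"wy":0,"wz":0,"claw":0},
    {"tx":-0.9,"ty":0,"tz":0,"wx":0,"wy":0,"wz":0,"claw":0},
    {"tx":-0.3,"ty":0,"tz":0,"wx":0,"wy":0,"wz":0,"claw":0},
    {"tx":0,"ty":0,"tz":0,"wx":0,"wy":0,"wz":0,"claw":0},
  ],
)

```text
clock: 31.3
tool_pos: [0.4872, -0.2043, 0.1963]
eef_rot: [0.983, 0.183, -0.0, 0.0]
contact_force: [-0.4, 0.5, 0.1]
opening: 0.501
finger_force: 0.0
```

```bash
python3 fin.py >/dev/null;python3 fin.py
```

```text
31.4 [ 0.48945411 -0.20396701  0.1959998 ] [ 0.21102027  0.45614635 -0.32622933]
disc [ 0.55338955 -0.09803319] cap [ 0.55149615 -0.09936881  0.056     ]
knob px (309.4137878417969, 129.98275756835938) 10.607476234436035 [ 0.55041135 -0.20341462  0.09      ] fin px (np.float64(344.0), np.float64(144.0)) [ 0.54953134 -0.24243126  0.046     ]
knob 0.1054 -91.62
fin 0.1444 -91.53
knob 0.1041 -90.6
fin 0.1431 -90.79
```

Knob and fin bearings now agree within 0.2°, the tool is clear and the gripper is open. Handing in.

```bash
python3 -c "
from plant import workorder;print(workorder.finish_job())"
```

```text
the job is handed in; nothing more can be done
None
```

I cranked about 1.8 turns until the resistance dropped, then turned the disc until its knob stood within about 0.2° of the pointer. I let go and handed the job in at about 31 s; the saucers stayed on board, but the flap was never in view, so I could not confirm it stayed shut.

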